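# Test the kettle base's safety cut-out

## Robot

A 6-joint arm with a two-finger parallel gripper is mounted at the origin on the work surface. World frame = base frame: x ahead of the robot, y to its left, z up, the work surface at z = 0. Lengths are in m, angles in rad, forces in N, time in s.
With the tool pointing down it reaches from about 0.375 to 0.9 m from the base axis. Payload 3.1 kg.
Tool frame: the origin (TCP) lies midway between the tips of the shut fingers; the grasp point (between the pads) lies 19 mm behind it (r.grip_point_offset is the distance from the TCP to the grasp point, in m); z points along the fingers, y is the line along which they close (so a half turn about z gives the same grasp; the last joint's range is limited). The gripper opens to 85 mm and grips with 20 to 120 N. Pads are 22 mm wide; open, the fingers measure 114 mm over their backs; the gripper's body (76 mm by 85 mm) begins 54 mm behind the grasp point. The pads swing forward as they close: fully open they stand 13 mm farther back than shut.
Start: joints at [-1.343, 0.527, 1.433, -0, 1.181, -0.178], TCP at [0.247, -0.574, 0.203] pointing down, gripper open.
Joint ranges: [-3.08, 3.08], [-0.75, 2.2], [0.22, 2.44], [-1.43, 4.57], [0, 2.65], [-2.85, 2.85]. Speed limits (rad/s): [2.79, 2.79, 3.14, 3.14, 3.14, 3.14].

## Interface

Orientations are given as a unit quaternion [w, x, y, z].
In Python, from workcell import get_state, read_camera, workorder, r gives the robot as it stands.
- The arm moves only by the tool step_arm, never from a script. Its argument "rows" is a list of rows, each an object of numbers: "wx", "wy", "wz": the turn, a rotation vector about the tool's x, y, z in degrees; "x", "y", "z": the shift along the tool's x, y, z in m; "hand": the opening, from 0 (shut) to 1 (fully open). In form: [{"wx": .., "wy": .., "wz": .., "x": .., "y": .., "z": .., "hand": ..}, ...]. A call has 1 to 20 rows; each row shifts and turns the commanded pose from where the row before left it, along the tool's axes as they then stand; what a row does not reach is not made up. A row lasts 1/12 s, in which the tool goes at most 41.7 mm and 7.16 degrees, less where a joint would pass 70% of its speed; a pose out of reach is approached as far as the arm can. A call with a gripper value outside its range is refused whole. The fingers move at their own pace and stop on an object; the grip force is fixed at half the most. Time passes only in rows, so rows that do not move let the fingers close. It gives the time, the measured TCP pose, the force, the opening and the grip force at its end, in the units of the state.
- get_state(): the state, without advancing time (a new reading comes with each control period).
- read_camera(name): name is "scene" or "top" or "wrist"; returns a dict with "color" (384x512x3 uint8, red, green, blue), "depth" (384x512 float32, m along the optical axis (not along the pixel's ray), 0 where there is no reading), "vfov" (degrees; the focal length in pixels is half the picture's height over the tangent of half this angle, whatever the lens; pixels are square), "cx", "cy" (the principal point, pixels), "position" and "rotation" of the camera in the world. Camera axes: x right, y up, looking along -z (the intrinsics and any distortion apply to the point x, -y, -z); pixel columns grow to the right and rows downward; lengths in m; the calibration is good to about 2 mm. A picture is of the moment at which its call begins.
- workorder.finish_job(): hands the job in; it is judged then, once.
The state is a dict: "clock": time; "joint_pos": joint angles; "joint_vel": joint speeds; "tau": joint torques, N m; "eef_pos": TCP position; "tcp_rot": TCP orientation; "force": force on the tool from outside, world axes, zero at the start; "wrist_torque": the same for the moment, N m; "gripper_width": finger opening in m; "gripper_force": force on a finger pad.
Only numpy, scipy, OpenCV 4.12 (cv2) and the standard library are available. Lean on these libraries where they do the work, as an engineer would, in place of code of your own. Each camera call takes 0.05 s, during which the arm holds its last target. There are 200 camera calls.

## Task

The kettle base's safety cut-out is due for its test, but the jam jar, the square tea tin and the stoneware cup stand in the way of its lever: pack these three upright side by side into the open plywood caddy, down on its floor. Then press the round test button so that the wide steel lever trips and drops all the way by itself, and lift the lever fully back up so that it stays there. Leave the toast rack, plate, butter dish, lidded jar, mug and pepper mill where they are, and do not knock anything over.

Things in the scene. Friction and masses are not known exactly. Their poses are not given: they have to be found in the camera images.
- kettle_base: Fixed empty kettle base in black plastic, on the left or right half of the board. Origin on the board in front of its housing, below where the lever's bar comes down; x points to its back (away from the robot, within 0.3 rad), y to its left, z up. Housing: a block over x 95 to 165 mm, y -98 to 165 mm, 75 mm high.
- pod (a point): Top centre of the front edge of a pod at the housing's left end, at (45, 137.5, 75) mm in the kettle base's frame: the pod is as high as the housing and juts forward over x 45 to 95 mm, y 110 to 165 mm. It carries the test button.
- pad (a point): Connector in the middle of the round kettle pad behind the housing, at (243, 0, 44) mm in the kettle base's frame. The pad is 156 mm across and 22 mm high. Not used.
- pivot (a point): Middle of the lever's hinge line, at (85, 0, 60) mm in the kettle base's frame; the hinge line runs along the kettle base's y. Small black ears hold the shaft in front of the housing at y +-90 mm (30 x 14 mm, tops at 75 mm).
- lever (a joint): Angle of the wide U-shaped steel lever, rad: 0 = up at its stop, leaning 0.2 back past upright; grows as it swings forward (to the kettle base's -x) and down; 1.95 = fully dropped, 0.18 below level. Nearer home than 0.2 its weight (about 120 g) keeps it up, beyond that it falls forward; hardly any friction. The three things at their start would stop it part way.
- bar_mid (a point): Middle, on the centre line, of the lever's cross bar: 12 mm round bar along the kettle base's y, 85 mm from the hinge line, between two arms at y +-70 mm (128 mm free). It can be pinched from above with one finger in front of it and one behind; it turns in the pads as the lever swings.
- button (a joint): Travel of the test button, m: 0 = out, 0.008 = fully pressed. Sprung: 1.4 N at first, 5 N fully pressed. The lever trips at about 0.005.
- button_top (a point): Centre of the top face of the round white test button (32 mm across), which stands 14 mm proud of the pod's top, 89 mm above the board; pressed straight down. In the kettle base's frame it lies at (63, 137.5, 89) mm. It moves with the button.
- caddy: Fixed open plywood box, outside 222 (x) x 86 (y) x 45 (z) mm, walls and floor 5 mm, so inside 212 x 76 mm. Origin under its centre, x along its length, z up. The three things fit in one row along x in any order.
- jam_jar: Upright closed amber glass jam jar, 62 mm across up to 78 mm high, steel lid 58 mm across, 96 mm high in all, about 350 g. Origin at the centre of its underside, z up.
- tea_tin: Upright square steel tea tin, 56 x 56 mm, 100 mm high (from 82 mm up a darker lid, 54 mm square), about 220 g. Origin at the centre of its underside, x and y square to its sides, z up.
- cup: Upright grey stoneware cup without handle, 64 mm across (60 at the foot), 90 mm high, open on top, about 250 g. Origin at the centre of its underside, z up.
- toast_rack: Bystander: chrome toast rack, 75 (x) x 150 (y) mm, 73 mm high, origin at the centre of its underside; stands on the robot's side of the three things.
- side_plate: Bystander: white melamine plate, 130 mm across, 16 mm high, origin at the centre of its underside; near the robot's end of the caddy.
- lidded_jar: Bystander: white ceramic jar with a wooden bayonet lid, 94 mm across, 130 mm high, origin at the centre of its underside; beyond the far end of the caddy.
- mug: Bystander: blue mug, 76 mm across, 85 mm high, handle at its +y, origin at the centre of its underside; behind the kettle base's left end.
- pepper_mill: Bystander: wooden pepper mill, 52 mm across, 145 mm high, origin at the centre of its underside; at the back of the board.
- butter_dish: Bystander: white ceramic butter dish with a knobbed cover, 100 (x) x 54 (y) mm, 65 mm high, origin at the centre of its underside; in the middle of the board, on the robot's side.
Not all that is in view belongs to the job. Leave any purple look-alike of the cup alone.

How it is judged:
On the way, in this order (a step that is already met when the one before it is completed fails the run):
1. jar, tin and cup all stand in the caddy, upright on its floor (x of jam_jar in the frame of caddy between -0.082 and 0.082 m and y of jam_jar in the frame of caddy between -0.012 and 0.012 m and z of each of jam_jar, tea_tin, cup in the frame of caddy below 0.012 m and angle between each of jam_jar, tea_tin, cup's own z axis and vertical below 0.12 rad and x of tea_tin in the frame of caddy between -0.082 and 0.082 m and y of tea_tin in the frame of caddy between -0.012 and 0.012 m and x of cup in the frame of caddy between -0.082 and 0.082 m and y of cup in the frame of caddy between -0.012 and 0.012 m), for 0.2 s.
2. the test button is pressed while the lever is still up (value of joint button above 0.0043 m and value of joint lever below 1.2 rad).
3. the lever has dropped all the way (value of joint lever above 1.8 rad), for 0.2 s.
4. the lever is back up at its stop (value of joint lever below 0.08 rad), for 0.2 s.
At the end, for the whole second after the job is handed in: Jam jar, tea tin and cup stand at rest in the caddy: upright within 0.12 rad, underside within 12 mm of the caddy's underside plane (on its floor), within 82 mm along and 12 mm across of the caddy's centre; the lever is up within 0.08 rad of its stop; the button is out (under 1.5 mm) (all of step 1 and linear speed of each of jam_jar, tea_tin, cup below 0.02 m/s and value of joint lever below 0.08 rad and value of joint button below 0.0015 m); the robot touches nothing.
It fails at once if a bystander (toast rack, side plate, butter dish, lidded jar, mug or pepper mill) is moved more than 30 mm (distance of any of toast_rack, side_plate, lidded_jar, mug, pepper_mill, butter_dish from where it was at the start of the episode above 0.03 m).
It fails at once if a bystander is knocked over (angle between any of toast_rack, side_plate, lidded_jar, mug, pepper_mill, butter_dish's own z axis and vertical above 0.5 rad).
It fails at once if the jam jar, tea tin or cup is knocked over (angle between any of jam_jar, tea_tin, cup's own z axis and vertical above 0.6 rad).
It also fails if it takes over 72 s, if anything falls off the work surface, if the arm or the gripper's body presses on something with over 40 N, if the wrist force passes 120 N, or if a joint passes its speed limit or range.

## Working session

There is one attempt and no reset: what is moved stays moved. The work goes in short steps, Python scripts to look and compute and a tool call to move; the robot and the scene stay as the last step left them, time stands still between calls to the robot, and variables do not carry over. Pictures are saved under pics/ and viewed, at most 10 in all, crops included, and the job is handed in when it is done.

Besides the shell and the picture viewer there is one more tool, called after "Request:" by a JSON object that holds its "method" and its "body", one argument or row to a line. step_arm: Moves the arm, as the interface text tells. Its arguments: {"type":"object","properties":{"rows":{"type":"array","items":{"type":"object","properties":{"wx":{"type":"number"},"wy":{"type":"number"},"wz":{"type":"number"},"x":{"type":"number"},"y":{"type":"number"},"z":{"type":"number"},"hand":{"type":"number"}}}}},"required":["rows"]}

```bash
mkdir -p pics; ls
cat > h.py <<'E'
import numpy as np, cv2
from workcell import get_state, read_camera, workorder, r
def cloud(c):
    d=c["depth"];H,W=d.shape;f=H/2/np.tan(np.radians(c["vfov"])/2)
    v,u=np.mgrid[:H,:W]
    p=np.stack([(u-c["cx"])/f*d,-(v-c["cy"])/f*d,-d],-1)
    R=np.array(c["rotation"])
    return p@R.T+np.array(c["position"])
E
python3 - <<'E'
from h import *
print(get_state())
for n in("scene","top"):
    c=read_camera(n);cv2.imwrite(f"pics/{n}0.png",cv2.resize(c["color"][:,:,::-1],(800,600)))
    np.savez(f"{n}0.npz",P=cloud(c),**{k:np.array(v) for k,v in c.items()})
    print(n,{k:v for k,v in c.items() if k not in("color","depth")},(c["depth"]>0).mean())
E
```

```text
pics
{'clock': 0.0, 'joint_pos': array([-1.34248495e+00,  5.28503094e-01,  1.43389254e+00, -1.31480528e-06,
        1.18140417e+00, -1.78514831e-01]), 'joint_vel': array([ 0.00014879,  0.00122308,  0.00096725, -0.00048982, -0.0004328 ,
       -0.00166984]), 'tau': array([ 5.53967184e-04, -4.42350590e+01, -1.78022951e+01, -3.35221857e-04,
        8.23010691e-03, -6.04834284e-06]), 'eef_pos': array([ 0.24715014, -0.57321275,  0.20181411]), 'tcp_rot': array([-1.10321569e-03,  9.79382145e-01,  2.02013357e-01, -2.80819429e-05]), 'force': array([ 0.47103971, -0.25118325,  0.20638817]), 'wrist_torque': array([-0.01402549, -0.01710647,  0.0099893 ]), 'gripper_force': 0.0, 'gripper_width': 0.08569535872764103}Traceback (most recent call last):
  File "<stdin>", line 5, in <module>
  File "h.py", line 8, in cloud
    return p@R.T+np.array(c["position"])
           ~^~~~
ValueError: matmul: Input operand 1 has a mismatch in its core dimension 0, with gufunc signature (n?,k),(k,m?)->(n?,m?) (size 4 is different from 3)
```

```bash
sed -i 's/R=np.array(c\["rotation"\])/q=np.array(c["rotation"]);R=Rot.from_quat(q[[1,2,3,0]]).as_matrix()/; 1a from scipy.spatial.transform import Rotation as Rot' h.py
python3 - <<'E'
from h import *
for n in("scene","top"):
    c=read_camera(n);cv2.imwrite(f"pics/{n}0.png",cv2.resize(c["color"][:,:,::-1],(800,600)))
    np.savez(f"{n}0.npz",P=cloud(c),**{k:np.array(v) for k,v in c.items()})
    print(n,{k:v for k,v in c.items() if k not in("color","depth")},(c["depth"]>0).mean())
E
```

```text
scene {'vfov': 46.43815049704294, 'cx': 254.8975903122837, 'cy': 187.57204707231034, 'position': array([ 1.32736063, -0.82909793,  0.83121326]), 'rotation': array([0.81414779, 0.45466674, 0.16944868, 0.31894933])} 0.9960123697916666
top {'vfov': 45.90925464398333, 'cx': 246.3211003550392, 'cy': 201.0716647761047, 'position': array([4.58232060e-01, 1.25545892e-03, 1.40693328e+00]), 'rotation': array([ 0.71293607,  0.03202811, -0.03317138, -0.69971138])} 0.9959513346354166
```

View pics/top0.png

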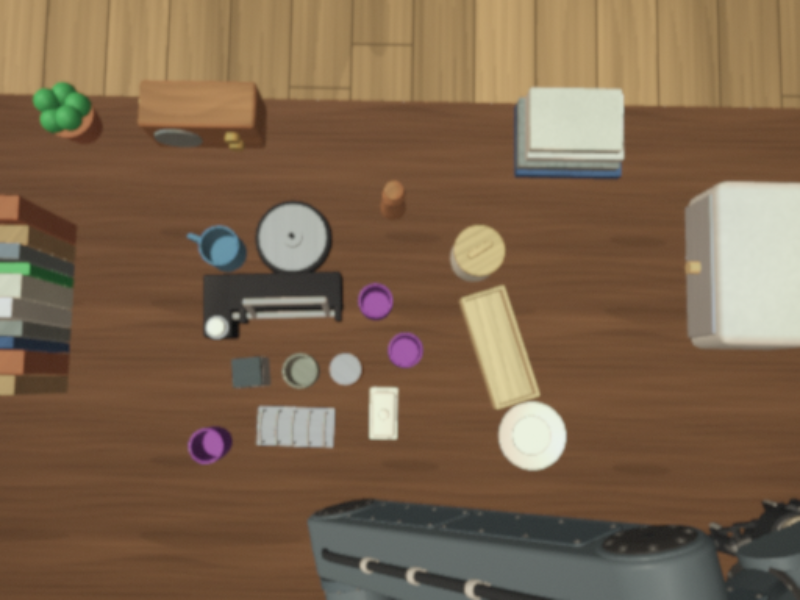

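View pics/scene0.png

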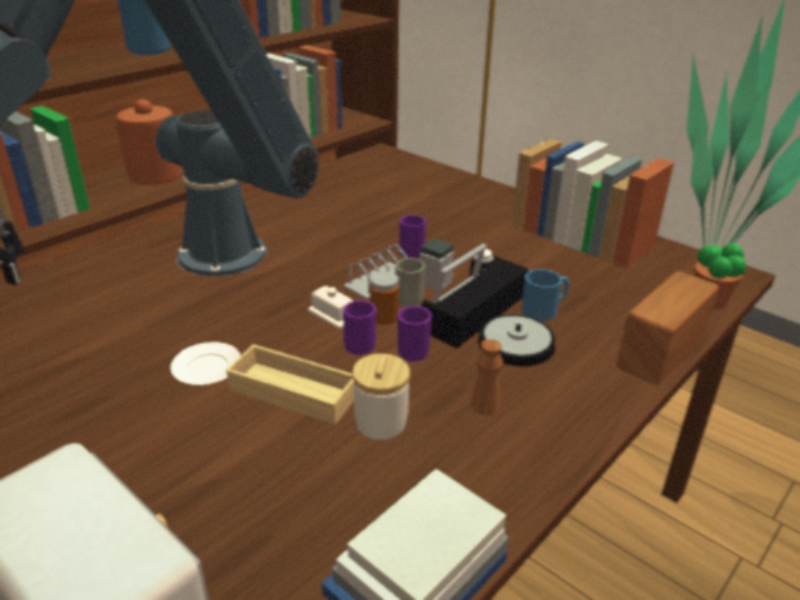

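The top view (800x600) shows these candidates:
- Grey cup at (300,371). Its look-alikes are the purple cups at (375,302), (405,350) and (208,446).
- Jar lid at (345,368), with amber glass below it in the scene view.
- Dark tea tin at (249,372).
- Caddy at (500,347).
- White button at (217,327), and the lever bar at about (286,313).

I choose the grey cup, the steel-lid jar and the square tin.

Run:
```python
from h import *
D=np.load("top0.npz");P=D["P"];C=D["color"];s=512/800
def box(u0,v0,u1,v1,zlo,zhi):
    a=P[int(v0*s):int(v1*s),int(u0*s):int(u1*s)].reshape(-1,3);return a[(a[:,2]>zlo)&(a[:,2]<zhi)]
print("table",np.median(P[int(520*s):int(580*s),int(150*s):int(250*s),2]),np.median(P[int(420*s):int(470*s),int(620*s):int(680*s),2]))
def rep(n,a):
    xy=a[:,:2].astype(np.float32);m=(cv2.minAreaRect(xy));(cx,cy),rr=cv2.minEnclosingCircle(xy)
    print(n,len(a),"med",a.mean(0).round(4),"zmax",a[:,2].max().round(3),"rect",np.round(m[0],4),np.round(m[1],4),round(m[2],1),"circ",round(cx,4),round(cy,4),round(rr,4))
rep("tin",box(225,345,272,395,.09,.12))
rep("cup",box(278,345,322,397,.08,.1))
rep("jar",box(325,345,366,392,.088,.11))
rep("caddy",box(455,280,545,412,.035,.055))
rep("caddyfloor",box(465,290,535,400,.0,.02))
rep("housing",box(198,265,350,342,.065,.08))
rep("button",box(200,310,235,345,.083,.1))
rep("bar",box(240,290,332,325,.12,.17))
rep("rack",box(252,400,340,452,.03,.09))
rep("plate",box(495,398,570,475,.006,.03))
rep("ljar",box(448,220,510,284,.11,.15))
rep("butter",box(365,383,402,443,.02,.08))
rep("purpA",box(355,280,395,322,.08,.1))
rep("purpB",box(385,330,425,370,.08,.1))
# close crop
cr=C[int(250*s):int(460*s),int(190*s):int(560*s)][:,:,::-1]
cv2.imwrite("pics/crop.png",cv2.resize(cr,None,fx=3.3,fy=3.3))
```

```text
table -0.00021411562245687854 0.00018217963174793628
tin 358 med [0.4672 0.2526 0.0999] zmax 0.108 rect [0.4676 0.2529] [0.0541 0.0546] 6.3 circ 0.4678 0.2528 0.0365
cup 102 med [0.4709 0.1578 0.0894] zmax 0.096 rect [0.4712 0.157 ] [0.0608 0.0612] 1.5 circ 0.4717 0.1568 0.0318
jar 310 med [0.4761 0.0718 0.0958] zmax 0.104 rect [0.4756 0.073 ] [0.0548 0.0553] 1.1 circ 0.4765 0.0719 0.029
caddy 437 med [ 0.5277 -0.2228  0.044 ] zmax 0.052 rect [ 0.5409 -0.2172] [0.2544 0.0872] 18.4 circ 0.5397 -0.2199 0.131
caddyfloor 2142 med [ 0.5319 -0.2255  0.005 ] zmax 0.02 rect [ 0.5344 -0.2268] [0.2175 0.1402] 1.1 circ 0.5345 -0.2277 0.1284
housing 2195 med [0.6136 0.2251 0.0744] zmax 0.08 rect [0.6042 0.215 ] [0.1411 0.2615] 1.3 circ 0.5963 0.2135 0.1419
button 93 med [0.5504 0.3155 0.0891] zmax 0.098 rect [0.551  0.3152] [0.0305 0.0295] 88.3 circ 0.5509 0.3157 0.0158
bar 244 med [0.5942 0.1804 0.1469] zmax 0.156 rect [0.5939 0.1808] [0.0182 0.1517] 1.4 circ 0.5957 0.1809 0.0759
rack 204 med [0.3643 0.1708 0.0595] zmax 0.078 rect [0.3638 0.1715] [0.125  0.0642] 88.6 circ 0.3632 0.1708 0.0689
plate 1127 med [ 0.3559 -0.2897  0.0118] zmax 0.028 rect [ 0.3592 -0.2888] [0.1424 0.1466] 1.1 circ 0.3566 -0.2886 0.0978
ljar 802 med [ 0.6985 -0.1708  0.1175] zmax 0.136 rect [ 0.699  -0.1715] [0.0898 0.0919] 46.0 circ 0.6992 -0.1709 0.0471
butter 421 med [0.3928 0.     0.0504] zmax 0.072 rect [0.393  0.0006] [0.0832 0.0419] 0.8 circ 0.393 -0.0006 0.0458
purpA 98 med [0.6051 0.0187 0.0896] zmax 0.096 rect [0.6051 0.0193] [0.0625 0.0587] 1.2 circ 0.6053 0.0186 0.0319
purpB 90 med [ 0.5143 -0.0403  0.09  ] zmax 0.096 rect [ 0.514  -0.0393] [0.0583 0.0611] 0.9 circ 0.514 -0.0387 0.0318
```

View pics/crop.png

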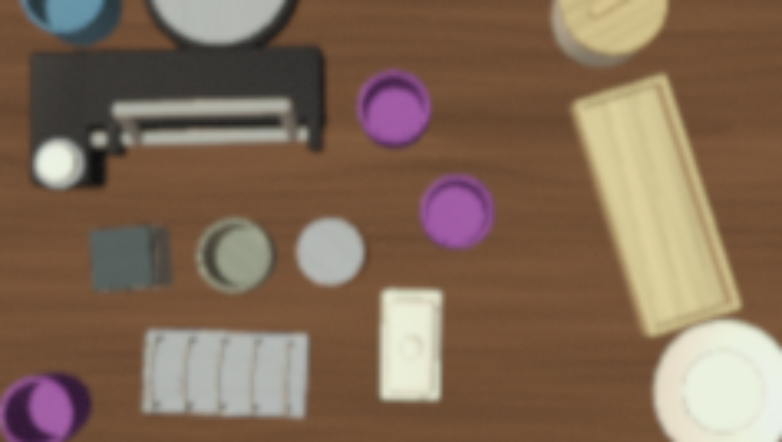

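The crop confirms the choice: dark square tin at crop (127,258), grey cup at (236,254), round steel lid at (331,251). The purple cups at (394,107) and (457,212) are excluded. Next I refine the caddy and the yaws.

Run:
```python
from h import *
D=np.load("top0.npz");P=D["P"];C=D["color"]
hsv=cv2.cvtColor(C,cv2.COLOR_RGB2HSV);s=.64
m=np.zeros(P.shape[:2],bool);m[int(282*s):int(412*s),int(455*s):int(545*s)]=1
w=m&(hsv[...,1]<160)&(hsv[...,2]>120)&(P[...,2]<.06)&(P[...,2]>.001)
w=w&(np.hypot(P[...,0]-.3567,P[...,1]+.2886)>.068)
n,l,st,_=cv2.connectedComponentsWithStats(w.astype(np.uint8));k=1+st[1:,4].argmax();w=l==k
# outline rays onto rim plane z=.045 vs cloud
rim=P[w&(P[...,2]>.03)][:,:2].astype(np.float32);fl=P[w&(P[...,2]<.012)&(P[...,2]>.002)][:,:2]
print("allrect",cv2.minAreaRect(P[w][:,:2].astype(np.float32)))
print("rimrect",len(rim),cv2.minAreaRect(rim)," floor mean",fl.mean(0))
a=np.radians(18)
for it in range(6):
    e=np.array([np.cos(a),np.sin(a)]);f=np.array([-e[1],e[0]])
    u=rim@e;v=rim@f;vm=(v.max()+v.min())/2
    L=v>vm+.034;Rr=v<vm-.034
    sl=[np.polyfit(u[g],v[g],1)[0] for g in(L,Rr)];a+=np.arctan(np.mean(sl))
print("caddy yaw",np.degrees(a),np.degrees(sl), "u",np.percentile(u,[1,99]),"v",np.median(v[L]),np.median(v[Rr]))
uc=np.mean(np.percentile(u,[.5,99.5]));vc=(np.median(v[L])+np.median(v[Rr]))/2
print("caddy centre",uc*e+vc*f,"len",np.ptp(np.percentile(u,[.5,99.5])),"wid",np.median(v[L])-np.median(v[Rr]))
def pca(n,q):
    q=q-q.mean(0);U=np.linalg.svd(q,full_matrices=False)[2][0];print(n,np.degrees(np.arctan2(U[1],U[0])))
B=P[int(290*s):int(325*s),int(240*s):int(332*s)].reshape(-1,3);B=B[(B[:,2]>.14)&(B[:,2]<.165)];pca("bar dir",B[:,:2]);print(B.mean(0),np.percentile(B,[1,99],axis=0))
H=P[int(265*s):int(342*s),int(198*s):int(350*s)].reshape(-1,3);H=H[abs(H[:,2]-.075)<.006]
# back edge: max x per y bin
b=[(y,H[abs(H[:,1]-y)<.006][:,0].max()) for y in np.arange(.1,.33,.01)];b=np.array(b);print("housing back slope deg",np.degrees(np.arctan(np.polyfit(b[:,0],b[:,1],1)[0])),b[:,1].mean(),"y ext",H[:,1].min(),H[:,1].max())
T=P[int(345*s):int(395*s),int(225*s):int(272*s)].reshape(-1,3);T=T[T[:,2]>.094]
for name,ax,sg in(("x+",0,1),("x-",0,-1),("y+",1,1),("y-",1,-1)):
    o=1-ax;c=T.mean(0)[o];b=np.array([(t,(sg*T[abs(T[:,o]-c-t)<.004][:,ax]).max()*sg) for t in np.arange(-.02,.021,.005)])
    print("tin",name,b[:,1].mean().round(4),np.degrees(np.arctan(np.polyfit(b[:,0],b[:,1],1)[0])).round(1))
```

```text
allrect ((0.5317720174789429, -0.23923218250274658), (0.2387744039297104, 0.1347607970237732), 16.79422378540039)
rimrect 472 ((0.5256385803222656, -0.22229114174842834), (0.22228512167930603, 0.08725325763225555), 18.421733856201172)  floor mean [ 0.5271893  -0.22585111]
caddy yaw 18.300973699541874 [ 0.00355003 -0.00355003] u [0.31884162 0.53960032] v -0.3345270437954759 -0.41510453555869553
caddy centre [ 0.52534141 -0.22103394] len 0.2215561703735039 wid 0.08057749176321966
bar dir 92.43859199967748
[0.59458966 0.18099373 0.1480287 ] [[0.58710825 0.10782746 0.14251922]
 [0.60119458 0.253133   0.1548627 ]]
housing back slope deg 0.6653530724717688 0.6584425602993916 y ext 0.08355650833059244 0.3465609541175461
tin x+ 0.4932 -4.8
tin x- 0.4418 -7.0
tin y+ 0.2793 7.5
tin y- 0.1764 66.6
```

Request:
{"method": "step_arm", "body": {
  "rows": [
    {"wz": -6.67,"hand": 1},
    {"wz": -6.67,"hand": 1},
    {"wz": -6.67,"hand": 1},
    {"wz": -6.67,"hand": 1},
    {"wz": -6.67,"hand": 1},
    {"wz": -6.67,"hand": 1},
    {"wz": -6.67,"hand": 1},
    {"wz": -6.67,"hand": 1},
    {"wz": -6.67,"hand": 1},
    {"wz": -6.67,"hand": 1}
  ]
}}

```text
validation failed for argument at $.ro...
```

Request:
{"method": "step_arm", "body": {
  "rows": [
    {"x": 0.0358,"y": 0.0127,"hand": 1},
    {"x": 0.0358,"y": 0.0127,"hand": 1},
    {"x": 0.0358,"y": 0.0127,"hand": 1},
    {"x": 0.0358,"y": 0.0127,"hand": 1},
    {"x": 0.0358,"y": 0.0127,"hand": 1},
    {"x": 0.0358,"y": 0.0127,"hand": 1},
    {"x": 0.0358,"y": 0.0127,"hand": 1},
    {"x": 0.0358,"y": 0.0127,"hand": 1},
    {"x": 0.0358,"y": 0.0127,"hand": 1},
    {"x": 0.0358,"y": 0.0127,"hand": 1},
    {"x": 0.0358,"y": 0.0127,"hand": 1},
    {"x": 0.0358,"y": 0.0127,"hand": 1},
    {"x": 0.0358,"y": 0.0127,"hand": 1},
    {"x": 0.0358,"y": 0.0127,"hand": 1},
    {"x": 0.0358,"y": 0.0127,"hand": 1},
    {"x": 0.0358,"y": 0.0127,"hand": 1},
    {"x": 0.0358,"y": 0.0127,"hand": 1},
    {"x": 0.0358,"y": 0.0127,"hand": 1}
  ]
}}

```text
validation failed for argument at $.ro...
```

Request:
{"method": "step_arm", "body": {
  "rows": [
    {"wx": 0,"wy": 0,"wz": -6.67,"x": 0,"y": 0,"z": 0,"hand": 1},
    {"wx": 0,"wy": 0,"wz": -6.67,"x": 0,"y": 0,"z": 0,"hand": 1},
    {"wx": 0,"wy": 0,"wz": -6.67,"x": 0,"y": 0,"z": 0,"hand": 1},
    {"wx": 0,"wy": 0,"wz": -6.67,"x": 0,"y": 0,"z": 0,"hand": 1},
    {"wx": 0,"wy": 0,"wz": -6.67,"x": 0,"y": 0,"z": 0,"hand": 1},
    {"wx": 0,"wy": 0,"wz": -6.67,"x": 0,"y": 0,"z": 0,"hand": 1},
    {"wx": 0,"wy": 0,"wz": -6.67,"x": 0,"y": 0,"z": 0,"hand": 1},
    {"wx": 0,"wy": 0,"wz": -6.67,"x": 0,"y": 0,"z": 0,"hand": 1},
    {"wx": 0,"wy": 0,"wz": -6.67,"x": 0,"y": 0,"z": 0,"hand": 1},
    {"wx": 0,"wy": 0,"wz": -6.67,"x": 0,"y": 0,"z": 0,"hand": 1}
  ]
}}

```text
clock: 0.98
eef_pos: [0.2472, -0.5736, 0.2024]
tcp_rot: [-0.0, 0.705, 0.709, 0.0]
force: [-0.9, 0.3, 1.0]
gripper_width: 0.0853
gripper_force: 0.0
```

Request:
{"method": "step_arm", "body": {
  "rows": [
    {"wx": 0,"wy": 0,"wz": 0,"x": 0.0358,"y": 0.0127,"z": 0,"hand": 1},
    {"wx": 0,"wy": 0,"wz": 0,"x": 0.0358,"y": 0.0127,"z": 0,"hand": 1},
    {"wx": 0,"wy": 0,"wz": 0,"x": 0.0358,"y": 0.0127,"z": 0,"hand": 1},
    {"wx": 0,"wy": 0,"wz": 0,"x": 0.0358,"y": 0.0127,"z": 0,"hand": 1},
    {"wx": 0,"wy": 0,"wz": 0,"x": 0.0358,"y": 0.0127,"z": 0,"hand": 1},
    {"wx": 0,"wy": 0,"wz": 0,"x": 0.0358,"y": 0.0127,"z": 0,"hand": 1},
    {"wx": 0,"wy": 0,"wz": 0,"x": 0.0358,"y": 0.0127,"z": 0,"hand": 1},
    {"wx": 0,"wy": 0,"wz": 0,"x": 0.0358,"y": 0.0127,"z": 0,"hand": 1},
    {"wx": 0,"wy": 0,"wz": 0,"x": 0.0358,"y": 0.0127,"z": 0,"hand": 1},
    {"wx": 0,"wy": 0,"wz": 0,"x": 0.0358,"y": 0.0127,"z": 0,"hand": 1},
    {"wx": 0,"wy": 0,"wz": 0,"x": 0.0358,"y": 0.0127,"z": 0,"hand": 1},
    {"wx": 0,"wy": 0,"wz": 0,"x": 0.0358,"y": 0.0127,"z": 0,"hand": 1},
    {"wx": 0,"wy": 0,"wz": 0,"x": 0.0358,"y": 0.0127,"z": 0,"hand": 1},
    {"wx": 0,"wy": 0,"wz": 0,"x": 0.0358,"y": 0.0127,"z": 0,"hand": 1},
    {"wx": 0,"wy": 0,"wz": 0,"x": 0.0358,"y": 0.0127,"z": 0,"hand": 1},
    {"wx": 0,"wy": 0,"wz": 0,"x": 0.0358,"y": 0.0127,"z": 0,"hand": 1},
    {"wx": 0,"wy": 0,"wz": 0,"x": 0.0358,"y": 0.0127,"z": 0,"hand": 1},
    {"wx": 0,"wy": 0,"wz": 0,"x": 0.0358,"y": 0.0127,"z": 0,"hand": 1}
  ]
}}

```text
clock: 2.48
eef_pos: [0.476, 0.0725, 0.2028]
tcp_rot: [0.0, 0.707, 0.707, -0.0]
force: [0.7, -0.8, -0.0]
gripper_width: 0.0855
gripper_force: 0.0
```

Request:
{"method": "step_arm", "body": {
  "rows": [
    {"wx": 0,"wy": 0,"wz": 0,"x": 0,"y": 0,"z": 0.037,"hand": 1},
    {"wx": 0,"wy": 0,"wz": 0,"x": 0,"y": 0,"z": 0.037,"hand": 1},
    {"wx": 0,"wy": 0,"wz": 0,"x": 0,"y": 0,"z": 0.037,"hand": 1},
    {"wx": 0,"wy": 0,"wz": 0,"x": 0,"y": 0,"z": 0.025,"hand": 1},
    {"wx": 0,"wy": 0,"wz": 0,"x": 0,"y": 0,"z": 0.012,"hand": 1},
    {"wx": 0,"wy": 0,"wz": 0,"x": 0,"y": 0,"z": 0,"hand": 1},
    {"wx": 0,"wy": 0,"wz": 0,"x": 0,"y": 0,"z": 0,"hand": 0},
    {"wx": 0,"wy": 0,"wz": 0,"x": 0,"y": 0,"z": 0,"hand": 0},
    {"wx": 0,"wy": 0,"wz": 0,"x": 0,"y": 0,"z": 0,"hand": 0},
    {"wx": 0,"wy": 0,"wz": 0,"x": 0,"y": 0,"z": 0,"hand": 0},
    {"wx": 0,"wy": 0,"wz": 0,"x": 0,"y": 0,"z": 0,"hand": 0}
  ]
}}

```text
clock: 3.4
eef_pos: [0.4768, 0.0704, 0.0566]
tcp_rot: [0.001, 0.707, 0.707, 0.001]
force: [-3.0, 0.5, 6.7]
gripper_width: 0.0549
gripper_force: 63.0
```

Request:
{"method": "step_arm", "body": {
  "rows": [
    {"wx": 0,"wy": 0,"wz": 0,"x": 0,"y": 0,"z": -0.015,"hand": 0},
    {"wx": 0,"wy": 0,"wz": 0,"x": 0,"y": 0,"z": -0.025,"hand": 0},
    {"wx": 0,"wy": 0,"wz": 0,"x": 0,"y": 0,"z": -0.035,"hand": 0},
    {"wx": 0,"wy": 0,"wz": 0,"x": 0,"y": 0,"z": -0.035,"hand": 0}
  ]
}}

```text
clock: 3.73
eef_pos: [0.4745, 0.0705, 0.1656]
tcp_rot: [-0.001, 0.707, 0.707, -0.001]
force: [0.7, 0.3, -4.4]
gripper_width: 0.0551
gripper_force: 65.4
```

Run:
```python
from h import *
c=read_camera("scene");I=c["color"][140:240,180:340][:,:,::-1]
cv2.imwrite("pics/g1.png",cv2.resize(I,None,fx=4,fy=4,interpolation=cv2.INTER_CUBIC))
```

```text
(no output)
```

View pics/g1.png

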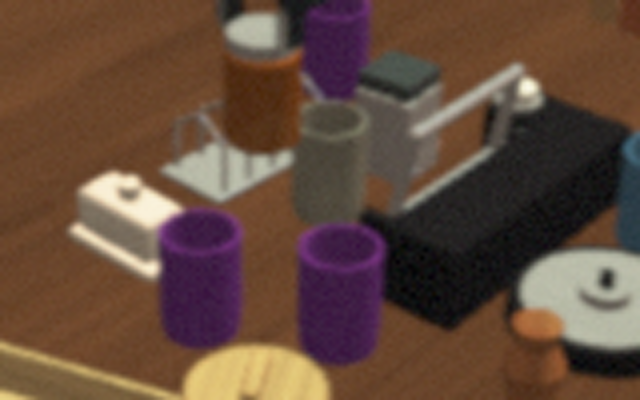

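The lifted jar hangs upright in the fingers at crop (262,90). Carry it to the near slot.

Request:
{"method": "step_arm", "body": {
  "rows": [
    {"wx": 0,"wy": 0,"wz": 6.51,"x": 0,"y": 0,"z": -0.003,"hand": 0},
    {"wx": 0,"wy": 0,"wz": 6.51,"x": 0,"y": 0,"z": -0.003,"hand": 0},
    {"wx": 0,"wy": 0,"wz": 6.51,"x": 0,"y": 0,"z": -0.003,"hand": 0},
    {"wx": 0,"wy": 0,"wz": 6.51,"x": 0,"y": 0,"z": -0.003,"hand": 0},
    {"wx": 0,"wy": 0,"wz": 6.51,"x": 0,"y": 0,"z": -0.003,"hand": 0},
    {"wx": 0,"wy": 0,"wz": 6.51,"x": 0,"y": 0,"z": -0.003,"hand": 0},
    {"wx": 0,"wy": 0,"wz": 6.51,"x": 0,"y": 0,"z": -0.003,"hand": 0},
    {"wx": 0,"wy": 0,"wz": 6.51,"x": 0,"y": 0,"z": -0.003,"hand": 0},
    {"wx": 0,"wy": 0,"wz": 6.51,"x": 0,"y": 0,"z": 0,"hand": 0},
    {"wx": 0,"wy": 0,"wz": 6.51,"x": 0,"y": 0,"z": 0,"hand": 0},
    {"wx": 0,"wy": 0,"wz": 6.5,"x": 0,"y": 0,"z": 0,"hand": 0},
    {"wx": 0,"wy": 0,"wz": 0,"x": -0.0122,"y": 0.0326,"z": 0,"hand": 0},
    {"wx": 0,"wy": 0,"wz": 0,"x": -0.0122,"y": 0.0326,"z": 0,"hand": 0},
    {"wx": 0,"wy": 0,"wz": 0,"x": -0.0122,"y": 0.0326,"z": 0,"hand": 0},
    {"wx": 0,"wy": 0,"wz": 0,"x": -0.0122,"y": 0.0326,"z": 0,"hand": 0},
    {"wx": 0,"wy": 0,"wz": 0,"x": -0.0122,"y": 0.0326,"z": 0,"hand": 0},
    {"wx": 0,"wy": 0,"wz": 0,"x": -0.0122,"y": 0.0326,"z": 0,"hand": 0},
    {"wx": 0,"wy": 0,"wz": 0,"x": -0.0122,"y": 0.0326,"z": 0,"hand": 0},
    {"wx": 0,"wy": 0,"wz": 0,"x": -0.0122,"y": 0.0326,"z": 0,"hand": 0},
    {"wx": 0,"wy": 0,"wz": 0,"x": -0.0122,"y": 0.0326,"z": 0,"hand": 0}
  ]
}}

```text
clock: 5.45
eef_pos: [0.4634, -0.244, 0.1888]
tcp_rot: [-0.0, 0.987, 0.16, -0.0]
force: [0.7, 0.3, -3.8]
gripper_width: 0.0545
gripper_force: 65.7
```

```bash
cat >> h.py <<'E'
def go(t,yaw=None):
    "shift in the present tool axes to reach t"
    s=get_state();q=s["tcp_rot"];M=Rot.from_quat(q[[1,2,3,0]]).as_matrix()
    print("pos",s["eef_pos"].round(4),"yaw",np.degrees(np.arctan2(M[1,0],M[0,0])).round(2),"shift",(M.T@(np.array(t)-s["eef_pos"])).round(4),"clock",s["clock"])
def slot(u,z): 
    a=np.radians(18.4);return [.5255+u*np.cos(a),-.2215+u*np.sin(a),z]
E
python3 -c "
from h import *
go(slot(-.066,.063));P=cloud(read_camera('top'))"
```

```text
pos [ 0.4634 -0.244   0.1888] yaw 18.38 shift [ 0.     -0.0017  0.1258] clock 5.45
```

Request:
{"method": "step_arm", "body": {
  "rows": [
    {"wx": 0,"wy": 0,"wz": 0,"x": 0,"y": -0.001,"z": 0.03,"hand": 0},
    {"wx": 0,"wy": 0,"wz": 0,"x": 0,"y": 0,"z": 0.03,"hand": 0},
    {"wx": 0,"wy": 0,"wz": 0,"x": 0,"y": 0,"z": 0.025,"hand": 0},
    {"wx": 0,"wy": 0,"wz": 0,"x": 0,"y": 0,"z": 0.02,"hand": 0},
    {"wx": 0,"wy": 0,"wz": 0,"x": 0,"y": 0,"z": 0.012,"hand": 0},
    {"wx": 0,"wy": 0,"wz": 0,"x": 0,"y": 0,"z": 0.006,"hand": 0},
    {"wx": 0,"wy": 0,"wz": 0,"x": 0,"y": 0,"z": 0.002,"hand": 0},
    {"wx": 0,"wy": 0,"wz": 0,"x": 0,"y": 0,"z": 0,"hand": 0}
  ]
}}

```text
clock: 6.17
eef_pos: [0.464, -0.2416, 0.0638]
tcp_rot: [-0.0, 0.987, 0.16, -0.0]
force: [0.6, -0.1, -3.9]
gripper_width: 0.055
gripper_force: 65.9
```

Request:
{"method": "step_arm", "body": {
  "rows": [
    {"wx": 0,"wy": 0,"wz": 0,"x": 0,"y": 0,"z": 0.0015,"hand": 0},
    {"wx": 0,"wy": 0,"wz": 0,"x": 0,"y": 0,"z": 0.001,"hand": 0},
    {"wx": 0,"wy": 0,"wz": 0,"x": 0,"y": 0,"z": 0,"hand": 0}
  ]
}}

```text
clock: 6.42
eef_pos: [0.4645, -0.2419, 0.062]
tcp_rot: [0.001, 0.987, 0.16, 0.001]
force: [-0.2, 0.2, -3.9]
gripper_width: 0.0547
gripper_force: 66.0
```

Request:
{"method": "step_arm", "body": {
  "rows": [
    {"wx": 0,"wy": 0,"wz": 0,"x": 0,"y": 0,"z": 0.002,"hand": 0},
    {"wx": 0,"wy": 0,"wz": 0,"x": 0,"y": 0,"z": 0,"hand": 0},
    {"wx": 0,"wy": 0,"wz": 0,"x": 0,"y": 0,"z": 0,"hand": 1},
    {"wx": 0,"wy": 0,"wz": 0,"x": 0,"y": 0,"z": 0,"hand": 1},
    {"wx": 0,"wy": 0,"wz": 0,"x": 0,"y": 0,"z": 0,"hand": 1},
    {"wx": 0,"wy": 0,"wz": 0,"x": 0,"y": 0,"z": -0.02,"hand": 1},
    {"wx": 0,"wy": 0,"wz": 0,"x": 0,"y": 0,"z": -0.04,"hand": 1},
    {"wx": 0,"wy": 0,"wz": 0,"x": 0,"y": 0,"z": -0.04,"hand": 1},
    {"wx": 0,"wy": 0,"wz": 0,"x": 0,"y": 0,"z": -0.02,"hand": 1}
  ]
}}

```text
clock: 7.17
eef_pos: [0.4658, -0.2431, 0.1833]
tcp_rot: [0.002, 0.987, 0.16, 0.002]
force: [1.4, -0.5, 0.2]
gripper_width: 0.0853
gripper_force: 0.0
```

```bash
python3 -c "
from h import *
go([.4675,.2527,.2])"
```

```text
pos [ 0.4658 -0.2431  0.1833] yaw 18.41 shift [ 0.1583 -0.4698 -0.0187] clock 7.1667
```

Request:
{"method": "step_arm", "body": {
  "rows": [
    {"wx": 0,"wy": 0,"wz": 0,"x": 0.0122,"y": -0.0361,"z": -0.002,"hand": 1},
    {"wx": 0,"wy": 0,"wz": 0,"x": 0.0122,"y": -0.0361,"z": -0.002,"hand": 1},
    {"wx": 0,"wy": 0,"wz": 0,"x": 0.0122,"y": -0.0361,"z": -0.002,"hand": 1},
    {"wx": 0,"wy": 0,"wz": 0,"x": 0.0122,"y": -0.0361,"z": -0.002,"hand": 1},
    {"wx": 0,"wy": 0,"wz": 0,"x": 0.0122,"y": -0.0361,"z": -0.002,"hand": 1},
    {"wx": 0,"wy": 0,"wz": 0,"x": 0.0122,"y": -0.0361,"z": -0.002,"hand": 1},
    {"wx": 0,"wy": 0,"wz": 0,"x": 0.0122,"y": -0.0361,"z": -0.002,"hand": 1},
    {"wx": 0,"wy": 0,"wz": 0,"x": 0.0122,"y": -0.0361,"z": -0.002,"hand": 1},
    {"wx": 0,"wy": 0,"wz": 0,"x": 0.0122,"y": -0.0361,"z": -0.002,"hand": 1},
    {"wx": 0,"wy": 0,"wz": 0,"x": 0.0122,"y": -0.0361,"z": 0,"hand": 1},
    {"wx": 0,"wy": 0,"wz": 0,"x": 0.0122,"y": -0.0361,"z": 0,"hand": 1},
    {"wx": 0,"wy": 0,"wz": 0,"x": 0.0122,"y": -0.0361,"z": 0,"hand": 1},
    {"wx": 0,"wy": 0,"wz": 0,"x": 0.0122,"y": -0.0361,"z": 0,"hand": 1}
  ]
}}

```text
clock: 8.25
eef_pos: [0.466, 0.2557, 0.1974]
tcp_rot: [0.0, 0.987, 0.16, 0.0]
force: [2.1, -0.7, -0.4]
gripper_width: 0.0853
gripper_force: 0.0
```

Request:
{"method": "step_arm", "body": {
  "rows": [
    {"wx": 0,"wy": 0,"wz": -7.08,"x": 0,"y": 0,"z": 0,"hand": 1},
    {"wx": 0,"wy": 0,"wz": -7.08,"x": 0,"y": 0,"z": 0,"hand": 1},
    {"wx": 0,"wy": 0,"wz": -7.08,"x": 0,"y": 0,"z": 0,"hand": 1},
    {"wx": 0,"wy": 0,"wz": -7.08,"x": 0,"y": 0,"z": 0,"hand": 1},
    {"wx": 0,"wy": 0,"wz": -7.08,"x": 0,"y": 0,"z": 0,"hand": 1},
    {"wx": 0,"wy": 0,"wz": -7.08,"x": 0,"y": 0,"z": 0,"hand": 1},
    {"wx": 0,"wy": 0,"wz": -7.08,"x": 0,"y": 0,"z": 0,"hand": 1},
    {"wx": 0,"wy": 0,"wz": -7.08,"x": 0,"y": 0,"z": 0,"hand": 1},
    {"wx": 0,"wy": 0,"wz": -7.08,"x": 0,"y": 0,"z": 0,"hand": 1},
    {"wx": 0,"wy": 0,"wz": -7.08,"x": 0,"y": 0,"z": 0,"hand": 1},
    {"wx": 0,"wy": 0,"wz": -7.08,"x": 0,"y": 0,"z": 0,"hand": 1}
  ]
}}

```text
clock: 9.17
eef_pos: [0.4663, 0.2537, 0.1973]
tcp_rot: [0.0, 0.665, 0.747, 0.0]
force: [0.9, 0.1, -0.0]
gripper_width: 0.0854
gripper_force: 0.0
```

Run:
```python
from h import *
go([.4675,.2527,.056])
c=read_camera('top');P=cloud(c)
R=P[220:275,285:350].reshape(-1,3);R=R[abs(R[:,2]-.101)<.006];print("lid",len(R),R.mean(0),cv2.minEnclosingCircle(R[:,:2].astype(np.float32)))
a=np.radians(18.4);d=R.mean(0)[:2]-[.5255,-.2215];print("in caddy",d@[np.cos(a),np.sin(a)],d@[-np.sin(a),np.cos(a)])
```

```text
pos [0.4663 0.2537 0.1973] yaw 96.63 shift [-0.0011  0.0011  0.1413] clock 9.1667
lid 309 [ 0.46733248 -0.24106099  0.10107872] ((0.46778208017349243, -0.24158164858818054), 0.028879597783088684)
in caddy -0.061368171475093415 -0.0002004377316225832
```

Request:
{"method": "step_arm", "body": {
  "rows": [
    {"wx": 0,"wy": 0,"wz": 0,"x": -0.001,"y": 0.001,"z": 0.037,"hand": 1},
    {"wx": 0,"wy": 0,"wz": 0,"x": 0,"y": 0,"z": 0.037,"hand": 1},
    {"wx": 0,"wy": 0,"wz": 0,"x": 0,"y": 0,"z": 0.037,"hand": 1},
    {"wx": 0,"wy": 0,"wz": 0,"x": 0,"y": 0,"z": 0.02,"hand": 1},
    {"wx": 0,"wy": 0,"wz": 0,"x": 0,"y": 0,"z": 0.01,"hand": 1},
    {"wx": 0,"wy": 0,"wz": 0,"x": 0,"y": 0,"z": 0,"hand": 1},
    {"wx": 0,"wy": 0,"wz": 0,"x": 0,"y": 0,"z": 0,"hand": 0},
    {"wx": 0,"wy": 0,"wz": 0,"x": 0,"y": 0,"z": 0,"hand": 0},
    {"wx": 0,"wy": 0,"wz": 0,"x": 0,"y": 0,"z": 0,"hand": 0},
    {"wx": 0,"wy": 0,"wz": 0,"x": 0,"y": 0,"z": 0,"hand": 0},
    {"wx": 0,"wy": 0,"wz": 0,"x": 0,"y": 0,"z": 0,"hand": 0}
  ]
}}

```text
clock: 10.13
eef_pos: [0.4687, 0.2533, 0.0584]
tcp_rot: [0.001, 0.667, 0.745, 0.002]
force: [-2.1, -0.1, 7.2]
gripper_width: 0.0523
gripper_force: 63.2
```

Request:
{"method": "step_arm", "body": {
  "rows": [
    {"wx": 0,"wy": 0,"wz": 0,"x": 0,"y": 0,"z": -0.02,"hand": 0},
    {"wx": 0,"wy": 0,"wz": 0,"x": 0,"y": 0,"z": -0.035,"hand": 0},
    {"wx": 0,"wy": 0,"wz": 0,"x": 0,"y": 0,"z": -0.035,"hand": 0},
    {"wx": 0,"wy": 0,"wz": 0,"x": 0,"y": 0,"z": -0.03,"hand": 0},
    {"wx": 0,"wy": 0,"wz": 7.1,"x": 0,"y": 0,"z": -0.01,"hand": 0},
    {"wx": 0,"wy": 0,"wz": 7.1,"x": 0,"y": 0,"z": -0.01,"hand": 0},
    {"wx": 0,"wy": 0,"wz": 7.1,"x": 0,"y": 0,"z": 0,"hand": 0},
    {"wx": 0,"wy": 0,"wz": 7.1,"x": 0,"y": 0,"z": 0,"hand": 0},
    {"wx": 0,"wy": 0,"wz": 7.1,"x": 0,"y": 0,"z": 0,"hand": 0},
    {"wx": 0,"wy": 0,"wz": 7.1,"x": 0,"y": 0,"z": 0,"hand": 0},
    {"wx": 0,"wy": 0,"wz": 7.1,"x": 0,"y": 0,"z": 0,"hand": 0},
    {"wx": 0,"wy": 0,"wz": 7.1,"x": 0,"y": 0,"z": 0,"hand": 0},
    {"wx": 0,"wy": 0,"wz": 7.1,"x": 0,"y": 0,"z": 0,"hand": 0},
    {"wx": 0,"wy": 0,"wz": 7.1,"x": 0,"y": 0,"z": 0,"hand": 0},
    {"wx": 0,"wy": 0,"wz": 7.1,"x": 0,"y": 0,"z": 0,"hand": 0}
  ]
}}

```text
clock: 11.38
eef_pos: [0.467, 0.2528, 0.1969]
tcp_rot: [-0.0, 0.988, 0.155, 0.0]
force: [-0.5, -0.6, -2.2]
gripper_width: 0.052
gripper_force: 64.5
```

Request:
{"method": "step_arm", "body": {
  "rows": [
    {"wx": 0,"wy": 0,"wz": 0,"x": -0.007,"y": 0.0361,"z": 0,"hand": 0},
    {"wx": 0,"wy": 0,"wz": 0,"x": -0.007,"y": 0.0361,"z": 0,"hand": 0},
    {"wx": 0,"wy": 0,"wz": 0,"x": -0.007,"y": 0.0361,"z": 0,"hand": 0},
    {"wx": 0,"wy": 0,"wz": 0,"x": -0.007,"y": 0.0361,"z": 0,"hand": 0},
    {"wx": 0,"wy": 0,"wz": 0,"x": -0.007,"y": 0.0361,"z": 0,"hand": 0},
    {"wx": 0,"wy": 0,"wz": 0,"x": -0.007,"y": 0.0361,"z": 0,"hand": 0},
    {"wx": 0,"wy": 0,"wz": 0,"x": -0.007,"y": 0.0361,"z": 0,"hand": 0},
    {"wx": 0,"wy": 0,"wz": 0,"x": -0.007,"y": 0.0361,"z": 0,"hand": 0},
    {"wx": 0,"wy": 0,"wz": 0,"x": -0.007,"y": 0.0361,"z": 0,"hand": 0},
    {"wx": 0,"wy": 0,"wz": 0,"x": -0.007,"y": 0.0361,"z": 0,"hand": 0},
    {"wx": 0,"wy": 0,"wz": 0,"x": -0.007,"y": 0.0361,"z": 0,"hand": 0},
    {"wx": 0,"wy": 0,"wz": 0,"x": -0.007,"y": 0.0361,"z": 0,"hand": 0},
    {"wx": 0,"wy": 0,"wz": 0,"x": -0.007,"y": 0.0361,"z": 0,"hand": 0},
    {"wx": 0,"wy": 0,"wz": 0,"x": 0,"y": 0,"z": 0,"hand": 0},
    {"wx": 0,"wy": 0,"wz": 0,"x": 0,"y": 0,"z": 0,"hand": 0}
  ]
}}

```text
clock: 12.63
eef_pos: [0.5274, -0.2236, 0.1966]
tcp_rot: [0.0, 0.988, 0.156, 0.0]
force: [-0.0, 1.1, -2.3]
gripper_width: 0.0522
gripper_force: 64.9
```

Run:
```python
from h import *
go(slot(.004,.0625))
c=read_camera("scene");I=c["color"][140:300,120:320][:,:,::-1]
cv2.imwrite("pics/g2.png",cv2.resize(I,None,fx=3.5,fy=3.5,interpolation=cv2.INTER_CUBIC))
```

```text
pos [ 0.5274 -0.2236  0.1966] yaw 17.97 shift [ 0.0028 -0.0027  0.1341] clock 12.6333
```

View pics/g2.png

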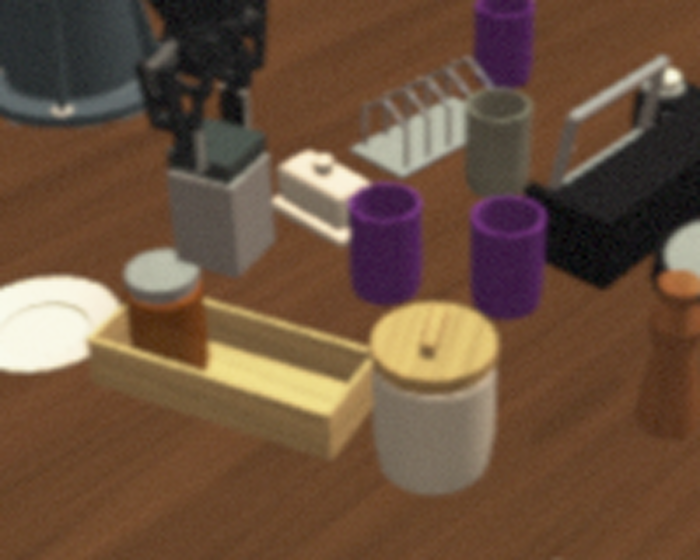

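The jar stands in the caddy at (165,310) and the tin hangs upright at (220,200). Place the tin.

Request:
{"method": "step_arm", "body": {
  "rows": [
    {"wx": 0,"wy": 0,"wz": 0.4,"x": 0.0025,"y": -0.0027,"z": 0.035,"hand": 0},
    {"wx": 0,"wy": 0,"wz": 0,"x": 0,"y": 0,"z": 0.035,"hand": 0},
    {"wx": 0,"wy": 0,"wz": 0,"x": 0,"y": 0,"z": 0.025,"hand": 0},
    {"wx": 0,"wy": 0,"wz": 0,"x": 0,"y": 0,"z": 0.02,"hand": 0},
    {"wx": 0,"wy": 0,"wz": 0,"x": 0,"y": 0,"z": 0.01,"hand": 0},
    {"wx": 0,"wy": 0,"wz": 0,"x": 0,"y": 0,"z": 0.005,"hand": 0},
    {"wx": 0,"wy": 0,"wz": 0,"x": 0,"y": 0,"z": 0.004,"hand": 0},
    {"wx": 0,"wy": 0,"wz": 0,"x": 0,"y": 0,"z": 0,"hand": 0},
    {"wx": 0,"wy": 0,"wz": 0,"x": 0,"y": 0,"z": 0,"hand": 0}
  ]
}}

```text
clock: 13.43
eef_pos: [0.5301, -0.2182, 0.0639]
tcp_rot: [0.001, 0.988, 0.155, 0.001]
force: [-0.4, 0.1, -2.5]
gripper_width: 0.0521
gripper_force: 64.9
```

Request:
{"method": "step_arm", "body": {
  "rows": [
    {"wx": 0,"wy": 0,"wz": 0,"x": 0,"y": 0.001,"z": 0.003,"hand": 0},
    {"wx": 0,"wy": 0,"wz": 0,"x": 0,"y": 0,"z": 0,"hand": 0},
    {"wx": 0,"wy": 0,"wz": 0,"x": 0,"y": 0,"z": 0,"hand": 1},
    {"wx": 0,"wy": 0,"wz": 0,"x": 0,"y": 0,"z": 0,"hand": 1},
    {"wx": 0,"wy": 0,"wz": 0,"x": 0,"y": 0,"z": 0,"hand": 1},
    {"wx": 0,"wy": 0,"wz": 0,"x": 0,"y": 0,"z": -0.02,"hand": 1},
    {"wx": 0,"wy": 0,"wz": 0,"x": 0,"y": 0,"z": -0.04,"hand": 1},
    {"wx": 0,"wy": 0,"wz": 0,"x": 0,"y": 0,"z": -0.04,"hand": 1},
    {"wx": 0,"wy": 0,"wz": 0,"x": 0,"y": 0,"z": -0.02,"hand": 1}
  ]
}}

```text
clock: 14.18
eef_pos: [0.5313, -0.2205, 0.1835]
tcp_rot: [0.002, 0.988, 0.155, 0.002]
force: [0.7, -0.6, -0.2]
gripper_width: 0.0854
gripper_force: 0.0
```

```bash
python3 -c "
from h import *
go([.471,.157,.05])"
```

```text
pos [ 0.5313 -0.2205  0.1835] yaw 17.78 shift [ 0.0573 -0.3785  0.1317] clock 14.1833
```

Request:
{"method": "step_arm", "body": {
  "rows": [
    {"wx": 0,"wy": 0,"wz": 0,"x": 0.0052,"y": -0.0344,"z": 0,"hand": 1},
    {"wx": 0,"wy": 0,"wz": 0,"x": 0.0052,"y": -0.0344,"z": 0,"hand": 1},
    {"wx": 0,"wy": 0,"wz": 0,"x": 0.0052,"y": -0.0344,"z": 0,"hand": 1},
    {"wx": 0,"wy": 0,"wz": 0,"x": 0.0052,"y": -0.0344,"z": 0,"hand": 1},
    {"wx": 0,"wy": 0,"wz": 0,"x": 0.0052,"y": -0.0344,"z": 0,"hand": 1},
    {"wx": 0,"wy": 0,"wz": 0,"x": 0.0052,"y": -0.0344,"z": 0,"hand": 1},
    {"wx": 0,"wy": 0,"wz": 0,"x": 0.0052,"y": -0.0344,"z": 0,"hand": 1},
    {"wx": 0,"wy": 0,"wz": 0,"x": 0.0052,"y": -0.0344,"z": 0,"hand": 1},
    {"wx": 0,"wy": 0,"wz": 0,"x": 0.0052,"y": -0.0344,"z": 0,"hand": 1},
    {"wx": 0,"wy": 0,"wz": 0,"x": 0.0052,"y": -0.0344,"z": 0,"hand": 1},
    {"wx": 0,"wy": 0,"wz": 0,"x": 0.0052,"y": -0.0344,"z": 0,"hand": 1},
    {"wx": 0,"wy": 0,"wz": 0,"x": 0,"y": 0,"z": 0,"hand": 1},
    {"wx": 0,"wy": 0,"wz": 0,"x": 0,"y": 0,"z": 0,"hand": 1}
  ]
}}

```text
clock: 15.27
eef_pos: [0.4677, 0.1603, 0.1793]
tcp_rot: [0.0, 0.988, 0.157, 0.0]
force: [0.1, -0.1, -0.0]
gripper_width: 0.0858
gripper_force: 0.0
```

Run:
```python
from h import *
go([.471,.157,.052])
c=read_camera('top');P=cloud(c)
R=P[190:275,280:350].reshape(-1,3);R=R[abs(R[:,2]-.103)<.007]
a=np.radians(18.4);d=R[:,:2]-[.5255,-.2215];u=d@[np.cos(a),np.sin(a)];v=d@[-np.sin(a),np.cos(a)]
g=u>-.029;print("tin u,v",np.percentile(u[g],[1,99]),np.percentile(v[g],[1,99]),R[g].mean(0))
```

```text
pos [0.4677 0.1603 0.1793] yaw 18.02 shift [0.0021 0.0041 0.1273] clock 15.2667
tin u,v [-0.01854674  0.03375612] [-0.02559671  0.02785953] [ 0.53225656 -0.21781881  0.10456119]
```

Request:
{"method": "step_arm", "body": {
  "rows": [
    {"wx": 0,"wy": 0,"wz": 0,"x": 0.002,"y": 0.004,"z": 0.037,"hand": 1},
    {"wx": 0,"wy": 0,"wz": 0,"x": 0,"y": 0,"z": 0.037,"hand": 1},
    {"wx": 0,"wy": 0,"wz": 0,"x": 0,"y": 0,"z": 0.03,"hand": 1},
    {"wx": 0,"wy": 0,"wz": 0,"x": 0,"y": 0,"z": 0.015,"hand": 1},
    {"wx": 0,"wy": 0,"wz": 0,"x": 0,"y": 0,"z": 0.007,"hand": 1},
    {"wx": 0,"wy": 0,"wz": 0,"x": 0,"y": 0,"z": 0,"hand": 1},
    {"wx": 0,"wy": 0,"wz": 0,"x": 0,"y": 0,"z": 0,"hand": 0},
    {"wx": 0,"wy": 0,"wz": 0,"x": 0,"y": 0,"z": 0,"hand": 0},
    {"wx": 0,"wy": 0,"wz": 0,"x": 0,"y": 0,"z": 0,"hand": 0},
    {"wx": 0,"wy": 0,"wz": 0,"x": 0,"y": 0,"z": 0,"hand": 0},
    {"wx": 0,"wy": 0,"wz": 0,"x": 0,"y": 0,"z": 0,"hand": 0}
  ]
}}

```text
clock: 16.23
eef_pos: [0.4735, 0.1554, 0.0556]
tcp_rot: [0.0, 0.988, 0.155, 0.003]
force: [0.9, -2.0, 1.8]
gripper_width: 0.0256
gripper_force: 0.9
```

Run:
```python
from h import *
c=read_camera("scene");I=c["color"][110:240,190:340][:,:,::-1]
t=read_camera("top")["color"][150:300,120:280][:,:,::-1]
cv2.imwrite("pics/g3.png",np.hstack([cv2.resize(I,(400,347)),cv2.resize(t,(370,347))]));print(get_state()["gripper_width"])
```

```text
0.010055950200082682
```

View pics/g3.png

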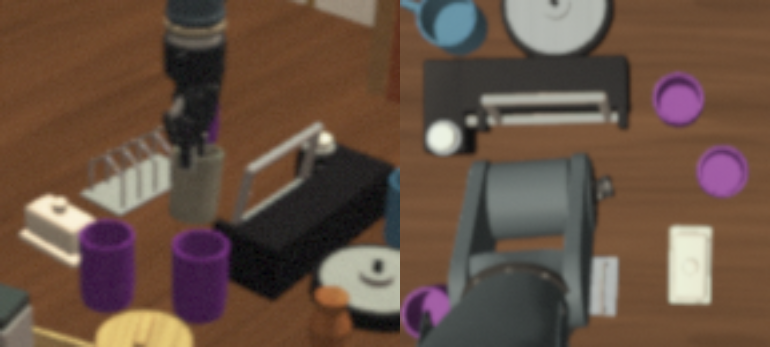

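Run:
```python
from h import *
c=read_camera("scene");P=cloud(c);hsv=cv2.cvtColor(c["color"],cv2.COLOR_RGB2HSV)
R=P[155:200,245:285].reshape(-1,3);g=(R[:,2]>.02)&(R[:,2]<.095)&(R[:,0]>.42)&(R[:,0]<.58);R=R[g]
for z in (.03,.05,.07,.085):
    q=R[abs(R[:,2]-z)<.008]
    A=np.c_[2*q[:,:2],np.ones(len(q))];s=np.linalg.lstsq(A,(q[:,:2]**2).sum(1),rcond=None)[0];print(z,len(q),q.mean(0).round(3),"fit c",s[:2].round(4),"r",np.sqrt(s[2]+s[:2]@s[:2]).round(4),np.percentile(q[:,:2],[2,98],axis=0).round(3).tolist())
D=np.load("scene0.npz")["P"][155:200,245:285].reshape(-1,3);D=D[(D[:,2]>.02)&(D[:,2]<.095)&(D[:,0]>.42)&(D[:,0]<.58)]
for z in (.03,.05,.07):
    q=D[abs(D[:,2]-z)<.008];print("before",z,len(q),q.mean(0).round(3),np.percentile(q[:,:2],[2,98],axis=0).round(3).tolist())
# everything black near the tool
s=get_state();print(s["eef_pos"],s["gripper_width"],s["gripper_force"],s["force"])
```

```text
0.03 83 [0.484 0.147 0.03 ] fit c [0.4717 0.1629] r 0.0287 [[0.449, 0.132], [0.502, 0.18]]
0.05 89 [0.483 0.153 0.05 ] fit c [0.47   0.1691] r 0.0289 [[0.45, 0.136], [0.502, 0.188]]
0.07 107 [0.499 0.148 0.07 ] fit c [0.525  0.1344] r 0.0592 [[0.451, 0.083], [0.579, 0.207]]
0.085 113 [0.49  0.154 0.085] fit c [0.5359 0.1202] r 0.0862 [[0.446, 0.015], [0.579, 0.212]]
before 0.03 138 [0.49  0.151 0.031] [[0.46, 0.054], [0.508, 0.232]]
before 0.05 157 [0.492 0.14  0.05 ] [[0.463, 0.052], [0.509, 0.234]]
before 0.07 253 [0.489 0.155 0.07 ] [[0.444, 0.052], [0.578, 0.24]]
[0.47172606 0.15556737 0.05405479] 0.00504943849803099 59.40853938809596 [-2.21478703  4.9335945   0.35497241]
```

Run:
```python
from h import *
c=read_camera("scene");I=c["color"][140:205,235:295][:,:,::-1]
w=read_camera("wrist");cv2.imwrite("pics/g4.png",np.hstack([cv2.resize(I,(400,433),interpolation=cv2.INTER_CUBIC),cv2.resize(w["color"][:,:,::-1],(400,300))[:,:].copy() if 0 else cv2.copyMakeBorder(cv2.resize(w["color"][:,:,::-1],(400,300)),0,133,0,0,cv2.BORDER_CONSTANT)]))
```

```text
(no output)
```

View pics/g4.png

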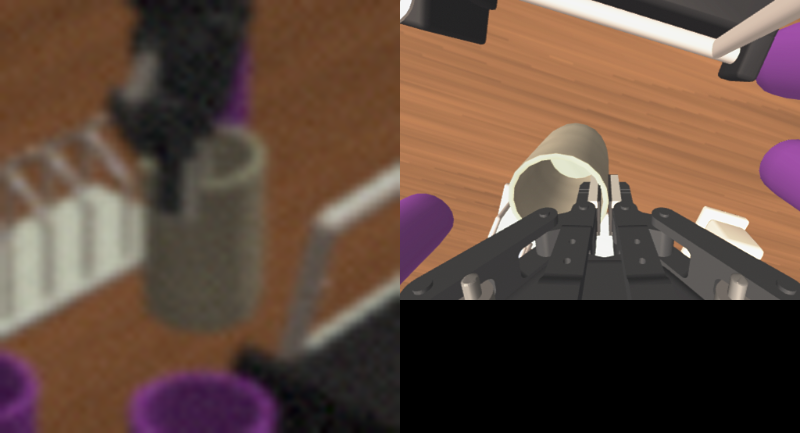

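Run:
```python
from h import *
w=read_camera("wrist");P=cloud(w);C=w["color"];hsv=cv2.cvtColor(C,cv2.COLOR_RGB2HSV)
H,W=C.shape[:2]
sub=P[150:290,130:275];hs=hsv[150:290,130:275]
m=(hs[...,1]<90)&(hs[...,2]>140);q=sub[m]
print(len(q));
for lo,hi in((.0,.03),(.03,.06),(.06,.075),(.075,.085),(.085,.095),(.095,.12)):
    k=q[(q[:,2]>lo)&(q[:,2]<hi)];
    if len(k)>10: print(lo,len(k),np.percentile(k,[2,50,98],axis=0).round(3).tolist())
for uv in((258,240),(245,235),(275,235),(200,200),(195,165),(168,250),(140,240),(205,215)): print(uv,P[uv[1],uv[0]].round(3),C[uv[1],uv[0]])
s=get_state();print(s["eef_pos"],s["tcp_rot"],w["position"])
```

```text
6650
0.0 1806 [[0.352, 0.128, 0.005], [0.438, 0.187, 0.016], [0.492, 0.246, 0.029]]
0.03 1008 [[0.396, 0.171, 0.031], [0.48, 0.183, 0.046], [0.494, 0.232, 0.059]]
0.06 595 [[0.433, 0.173, 0.06], [0.487, 0.185, 0.067], [0.493, 0.208, 0.075]]
0.075 293 [[0.474, 0.182, 0.075], [0.491, 0.194, 0.08], [0.493, 0.21, 0.085]]
0.085 423 [[0.466, 0.153, 0.085], [0.489, 0.191, 0.09], [0.493, 0.207, 0.095]]
0.095 2464 [[0.443, 0.153, 0.096], [0.479, 0.183, 0.101], [0.492, 0.213, 0.119]]
(258, 240) [0.478 0.16  0.1  ] [239 241 224]
(245, 235) [0.478 0.166 0.099] [202 189 171]
(275, 235) [0.482 0.153 0.099] [201 187 169]
(200, 200) [0.49  0.191 0.101] [229 232 207]
(195, 165) [0.475 0.213 0.001] [183 125  84]
(168, 250) [0.541 0.178 0.224] [105  96  84]
(140, 240) [0.46  0.214 0.1  ] [231 234 217]
(205, 215) [0.442 0.193 0.015] [226 229 205]
[0.47054252 0.15559027 0.05302637] [-1.29726434e-04  9.87988362e-01  1.54526816e-01 -6.66074462e-04] [0.54137332 0.17833511 0.22425538]
```

Both earlier grips held only the lids, so the pads sit higher than I assumed. On the 90 mm cup one finger slipped over the rim, and it now pinches the wall with the cup leaning about 0.3 rad. I'll bring it upright, set it down and regrasp lower.

Request:
{"method": "step_arm", "body": {
  "rows": [
    {"wx": 4,"wy": 0,"wz": 0,"x": 0,"y": 0,"z": 0,"hand": 0},
    {"wx": 4,"wy": 0,"wz": 0,"x": 0,"y": 0,"z": 0,"hand": 0},
    {"wx": 4,"wy": 0,"wz": 0,"x": 0,"y": 0,"z": 0,"hand": 0},
    {"wx": 0,"wy": 0,"wz": 0,"x": 0,"y": 0,"z": 0,"hand": 0}
  ]
}}

```text
clock: 16.87
eef_pos: [0.4725, 0.1537, 0.0525]
tcp_rot: [-0.104, 0.983, 0.152, -0.016]
force: [0.4, 0.0, -1.9]
gripper_width: 0.0051
gripper_force: 60.1
```

```bash
cat > cup.py <<'E'
from h import *
c=read_camera("scene");P=cloud(c)
R=P[150:205,240:290].reshape(-1,3);R=R[(R[:,2]>.01)&(R[:,2]<.08)&(R[:,0]>.43)&(R[:,0]<.53)&(R[:,1]>.11)&(R[:,1]<.22)]
from scipy.optimize import least_squares
def f(p):
    a=np.array([p[2],p[3],1]);a/=np.linalg.norm(a);d=R-[p[0],p[1],.05];return np.linalg.norm(d-np.outer(d@a,a),axis=1)-.0315
s=least_squares(f,[.471,.165,0,0],loss="soft_l1",f_scale=.002);print("cup axis at z=.05",s.x[:2].round(4),"lean x,y",s.x[2:].round(3),"zmin",R[:,2].min(),len(R),np.abs(s.fun).mean())
st=get_state();print(st["eef_pos"].round(4),st["force"].round(1),st["gripper_width"],st["clock"])
E
python3 cup.py
```

```text
cup axis at z=.05 [0.4648 0.1818] lean x,y [ 0.083 -0.234] zmin 0.011581520645752574 273 0.001665060817884468
[0.4717 0.1542 0.0526] [ 0.7  0.3 -2.2] 0.004828639941571359 16.9167
```

Request:
{"method": "step_arm", "body": {
  "rows": [
    {"wx": -4,"wy": 0,"wz": 0,"x": 0,"y": 0,"z": 0,"hand": 0},
    {"wx": -4,"wy": 0,"wz": 0,"x": 0,"y": 0,"z": 0,"hand": 0},
    {"wx": -4,"wy": 0,"wz": 0,"x": 0,"y": 0,"z": 0,"hand": 0},
    {"wx": 0,"wy": 0,"wz": 0,"x": 0,"y": 0,"z": 0,"hand": 0}
  ]
}}

```text
clock: 17.25
eef_pos: [0.4691, 0.1579, 0.0533]
tcp_rot: [0.001, 0.988, 0.157, -0.001]
force: [-0.2, 0.6, -1.5]
gripper_width: 0.0046
gripper_force: 60.0
```

```bash
python3 cup.py
python3 - <<'E'
from h import *
w=read_camera("wrist");P=cloud(w);hsv=cv2.cvtColor(w["color"],cv2.COLOR_RGB2HSV)
m=(hsv[...,1]<60)&(hsv[...,2]>200)&(P[...,2]>.07)&(P[...,2]<.125)&(P[...,1]>.13)&(P[...,1]<.24)&(P[...,0]>.42)&(P[...,0]<.53)
q=P[m];A=np.c_[q[:,:2],np.ones(len(q))];k=np.linalg.lstsq(A,q[:,2],rcond=None)[0];print(len(q),"plane",k,cv2.minEnclosingCircle(q[:,:2].astype(np.float32)),np.percentile(q[:,2],[2,98]))
E
```

```text
cup axis at z=.05 [0.4614 0.1846] lean x,y [-0.026 -0.043] zmin 0.011830332402817834 317 0.0018483260454159743
[0.4695 0.1575 0.0532] [ 0.7  0.4 -2.5] 0.004570501546195951 17.3
2258 plane [ 0.00882458 -0.07181983  0.11116592] ((0.46129998564720154, 0.18172034621238708), 0.035467229783535004) [0.09122268 0.11905478]
```

It was upright all along, just lifted about 11 mm, and it is upright again. Set it down, release with a small opening and lift clear.

Request:
{"method": "step_arm", "body": {
  "rows": [
    {"wx": 0,"wy": 0,"wz": 0,"x": 0,"y": 0,"z": 0.005,"hand": 0},
    {"wx": 0,"wy": 0,"wz": 0,"x": 0,"y": 0,"z": 0.005,"hand": 0},
    {"wx": 0,"wy": 0,"wz": 0,"x": 0,"y": 0,"z": 0,"hand": 0},
    {"wx": 0,"wy": 0,"wz": 0,"x": 0,"y": 0,"z": 0,"hand": 0.3},
    {"wx": 0,"wy": 0,"wz": 0,"x": 0,"y": 0,"z": 0,"hand": 0.3},
    {"wx": 0,"wy": 0,"wz": 0,"x": 0,"y": 0,"z": -0.01,"hand": 0.3},
    {"wx": 0,"wy": 0,"wz": 0,"x": 0,"y": 0,"z": -0.03,"hand": 0.3},
    {"wx": 0,"wy": 0,"wz": 0,"x": 0,"y": 0,"z": -0.035,"hand": 0.3},
    {"wx": 0,"wy": 0,"wz": 0,"x": 0,"y": 0,"z": -0.03,"hand": 1},
    {"wx": 0,"wy": 0,"wz": 0,"x": 0,"y": 0,"z": 0,"hand": 1}
  ]
}}

```text
clock: 18.18
eef_pos: [0.4753, 0.1561, 0.1543]
tcp_rot: [0.0, 0.988, 0.155, 0.006]
force: [0.4, 0.1, 1.1]
gripper_width: 0.0491
gripper_force: 0.0
```

```bash
python3 cup.py
python3 - <<'E'
from h import *
w=read_camera("wrist");P=cloud(w)
m=(P[...,2]>.08)&(P[...,2]<.1)&(P[...,1]>.11)&(P[...,1]<.25)&(P[...,0]>.40)&(P[...,0]<.53)
q=P[m];print(len(q),cv2.minEnclosingCircle(q[:,:2].astype(np.float32)),np.percentile(q,[2,98],axis=0))
go([.465,.18,.038])
E
```

```text
cup axis at z=.05 [0.4654 0.1812] lean x,y [ 0.035 -0.024] zmin 0.010008962642100383 376 0.0021274073520034338
[0.4738 0.1558 0.152 ] [ 0.2 -1.   0.7] 0.05621792231997085 18.2333
1383 ((0.46369999647140503, 0.18212883174419403), 0.03207998722791672) [[0.43398767 0.15214276 0.08073242]
 [0.49485575 0.21212968 0.09110862]]
pos [0.4721 0.1556 0.1502] yaw 17.78 shift [ 0.0003 -0.0255  0.1121] clock 18.2833
```

Request:
{"method": "step_arm", "body": {
  "rows": [
    {"wx": 0,"wy": 0,"wz": 0,"x": 0,"y": -0.0277,"z": 0,"hand": 1},
    {"wx": 0,"wy": 0,"wz": 0,"x": 0,"y": 0,"z": 0,"hand": 1},
    {"wx": 0,"wy": 0,"wz": 0,"x": 0,"y": 0,"z": 0,"hand": 1}
  ]
}}

```text
clock: 18.53
eef_pos: [0.461, 0.1823, 0.1472]
tcp_rot: [-0.0, 0.988, 0.156, -0.002]
force: [-0.2, -0.6, 0.5]
gripper_width: 0.0854
gripper_force: 0.0
```

```bash
python3 -c "
from h import *
go([.464,.182,.038]);print(get_state()['gripper_width'])"
```

```text
pos [0.461  0.1823 0.1472] yaw 17.89 shift [0.0031 0.0013 0.1092] clock 18.5333
0.08539508071045429
```

Request:
{"method": "step_arm", "body": {
  "rows": [
    {"wx": 0,"wy": 0,"wz": 0,"x": 0.003,"y": 0.001,"z": 0.025,"hand": 1},
    {"wx": 0,"wy": 0,"wz": 0,"x": 0,"y": 0,"z": 0.03,"hand": 1},
    {"wx": 0,"wy": 0,"wz": 0,"x": 0,"y": 0,"z": 0.025,"hand": 1},
    {"wx": 0,"wy": 0,"wz": 0,"x": 0,"y": 0,"z": 0.02,"hand": 1},
    {"wx": 0,"wy": 0,"wz": 0,"x": 0,"y": 0,"z": 0.009,"hand": 1},
    {"wx": 0,"wy": 0,"wz": 0,"x": 0,"y": 0,"z": 0,"hand": 1},
    {"wx": 0,"wy": 0,"wz": 0,"x": 0,"y": 0,"z": 0,"hand": 0},
    {"wx": 0,"wy": 0,"wz": 0,"x": 0,"y": 0,"z": 0,"hand": 0},
    {"wx": 0,"wy": 0,"wz": 0,"x": 0,"y": 0,"z": 0,"hand": 0},
    {"wx": 0,"wy": 0,"wz": 0,"x": 0,"y": 0,"z": 0,"hand": 0},
    {"wx": 0,"wy": 0,"wz": 0,"x": 0,"y": 0,"z": 0,"hand": 0}
  ]
}}

```text
clock: 19.45
eef_pos: [0.4668, 0.182, 0.0408]
tcp_rot: [0.0, 0.988, 0.155, 0.001]
force: [-0.5, 0.4, 6.5]
gripper_width: 0.0623
gripper_force: 65.9
```

Request:
{"method": "step_arm", "body": {
  "rows": [
    {"wx": 0,"wy": 0,"wz": 0,"x": 0,"y": 0,"z": -0.02,"hand": 0},
    {"wx": 0,"wy": 0,"wz": 0,"x": 0,"y": 0,"z": -0.035,"hand": 0},
    {"wx": 0,"wy": 0,"wz": 0,"x": 0,"y": 0,"z": -0.035,"hand": 0},
    {"wx": 0,"wy": 0,"wz": 0,"x": 0,"y": 0,"z": -0.03,"hand": 0},
    {"wx": 0,"wy": 0,"wz": 0,"x": 0,"y": 0,"z": -0.015,"hand": 0},
    {"wx": 0,"wy": 0,"wz": 0,"x": 0,"y": 0.0335,"z": 0,"hand": 0},
    {"wx": 0,"wy": 0,"wz": 0,"x": 0,"y": 0.0335,"z": 0,"hand": 0},
    {"wx": 0,"wy": 0,"wz": 0,"x": 0,"y": 0.0335,"z": 0,"hand": 0},
    {"wx": 0,"wy": 0,"wz": 0,"x": 0.001,"y": 0.0335,"z": 0,"hand": 0},
    {"wx": 0,"wy": 0,"wz": 0,"x": 0.001,"y": 0.0335,"z": 0,"hand": 0},
    {"wx": 0,"wy": 0,"wz": 0,"x": 0.001,"y": 0.0335,"z": 0,"hand": 0},
    {"wx": 0,"wy": 0,"wz": 0,"x": 0.001,"y": 0.0335,"z": 0,"hand": 0},
    {"wx": 0,"wy": 0,"wz": 0,"x": 0,"y": 0.0335,"z": 0,"hand": 0},
    {"wx": 0,"wy": 0,"wz": 0,"x": 0,"y": 0.0335,"z": 0,"hand": 0},
    {"wx": 0,"wy": 0,"wz": 0,"x": 0,"y": 0.0335,"z": 0,"hand": 0},
    {"wx": 0,"wy": 0,"wz": 0,"x": 0,"y": 0.0335,"z": 0,"hand": 0},
    {"wx": 0,"wy": 0,"wz": 0,"x": 0,"y": 0.033,"z": 0,"hand": 0},
    {"wx": 0,"wy": 0,"wz": 0,"x": 0,"y": 0,"z": 0,"hand": 0},
    {"wx": 0,"wy": 0,"wz": 0,"x": 0,"y": 0,"z": 0,"hand": 0}
  ]
}}

```text
clock: 21.03
eef_pos: [0.5924, -0.2011, 0.1739]
tcp_rot: [-0.0, 0.988, 0.153, 0.0]
force: [-0.2, 0.5, -2.3]
gripper_width: 0.0624
gripper_force: 67.3
```

Run:
```python
from h import *
from scipy.optimize import least_squares
go(slot(.071,.046));st=get_state();print(st["gripper_width"],st["force"])
c=read_camera("scene");P=cloud(c);e=st["eef_pos"]
R=P.reshape(-1,3);R=R[(abs(R[:,0]-e[0])<.05)&(abs(R[:,1]-e[1])<.05)&(R[:,2]>e[2]-.05)&(R[:,2]<e[2]+.01)]
z0=R[:,2].mean()
def f(p):
    a=np.array([p[2],p[3],1]);a/=np.linalg.norm(a);d=R-[p[0],p[1],z0];return np.linalg.norm(d-np.outer(d@a,a),axis=1)-.031
s=least_squares(f,[e[0],e[1],0,0],loss="soft_l1",f_scale=.002);d=s.x[:2]-e[:2];a=np.radians(18)
print("cup",s.x.round(4),len(R),np.abs(s.fun).mean(),"off in tool x,y",d@[np.cos(a),np.sin(a)],d@[np.sin(a),-np.cos(a)],R[:,2].min())
```

```text
pos [ 0.5924 -0.2011  0.1739] yaw 17.61 shift [ 0.0011 -0.0018  0.1279] clock 21.0333
0.06239554806248901 [-0.2474111   0.54187023 -2.3079626 ]
cup [ 0.591  -0.2012  0.0323 -0.0413] 368 0.0010818180487114917 off in tool x,y -0.001387533378280287 -0.0003518443991260646 0.13064921197267065
```

Request:
{"method": "step_arm", "body": {
  "rows": [
    {"wx": 0,"wy": 0,"wz": -0.8,"x": 0.0025,"y": -0.0018,"z": 0.03,"hand": 0},
    {"wx": 0,"wy": 0,"wz": 0,"x": 0,"y": 0,"z": 0.03,"hand": 0},
    {"wx": 0,"wy": 0,"wz": 0,"x": 0,"y": 0,"z": 0.02,"hand": 0},
    {"wx": 0,"wy": 0,"wz": 0,"x": 0,"y": 0,"z": 0,"hand": 0},
    {"wx": 0,"wy": 0,"wz": 0,"x": 0,"y": 0,"z": 0,"hand": 0}
  ]
}}

```text
clock: 21.5
eef_pos: [0.5929, -0.1947, 0.0934]
tcp_rot: [-0.001, 0.987, 0.162, -0.002]
force: [0.5, -0.2, -2.1]
gripper_width: 0.0624
gripper_force: 67.4
```

```bash
python3 -c "
from h import *
go(slot(.0725,.046));print(get_state()['force'])"
```

```text
pos [ 0.5929 -0.1947  0.0934] yaw 18.67 shift [0.0002 0.0043 0.0474] clock 21.5
[ 0.53242746 -0.24054765 -2.1147467 ]
```

Request:
{"method": "step_arm", "body": {
  "rows": [
    {"wx": 0,"wy": 0,"wz": 0,"x": 0,"y": 0.0025,"z": 0.015,"hand": 0},
    {"wx": 0,"wy": 0,"wz": 0,"x": 0,"y": 0,"z": 0.015,"hand": 0},
    {"wx": 0,"wy": 0,"wz": 0,"x": 0,"y": 0,"z": 0.009,"hand": 0},
    {"wx": 0,"wy": 0,"wz": 0,"x": 0,"y": 0,"z": 0.005,"hand": 0},
    {"wx": 0,"wy": 0,"wz": 0,"x": 0,"y": 0,"z": 0.003,"hand": 0},
    {"wx": 0,"wy": 0,"wz": 0,"x": 0,"y": 0,"z": 0,"hand": 0}
  ]
}}

```text
clock: 22.0
eef_pos: [0.5952, -0.1989, 0.0477]
tcp_rot: [0.0, 0.987, 0.162, 0.0]
force: [-0.3, 0.2, -2.5]
gripper_width: 0.062
gripper_force: 67.3
```

Request:
{"method": "step_arm", "body": {
  "rows": [
    {"wx": 0,"wy": 0,"wz": 0,"x": 0,"y": 0,"z": 0.002,"hand": 0},
    {"wx": 0,"wy": 0,"wz": 0,"x": 0,"y": 0,"z": 0,"hand": 0},
    {"wx": 0,"wy": 0,"wz": 0,"x": 0,"y": 0,"z": 0,"hand": 1},
    {"wx": 0,"wy": 0,"wz": 0,"x": 0,"y": 0,"z": 0,"hand": 1},
    {"wx": 0,"wy": 0,"wz": 0,"x": 0,"y": 0,"z": 0,"hand": 1},
    {"wx": 0,"wy": 0,"wz": 0,"x": 0,"y": 0,"z": -0.02,"hand": 1},
    {"wx": 0,"wy": 0,"wz": 0,"x": 0,"y": 0,"z": -0.04,"hand": 1},
    {"wx": 0,"wy": 0,"wz": 0,"x": 0,"y": 0,"z": -0.04,"hand": 1},
    {"wx": 0,"wy": 0,"wz": 0,"x": 0,"y": 0,"z": -0.04,"hand": 1},
    {"wx": 0,"wy": 0,"wz": 0,"x": 0,"y": 0,"z": -0.02,"hand": 0}
  ]
}}

```text
clock: 22.83
eef_pos: [0.5975, -0.2003, 0.2113]
tcp_rot: [0.003, 0.987, 0.162, 0.004]
force: [1.6, 0.0, 0.6]
gripper_width: 0.0753
gripper_force: 0.0
```

Run:
```python
from h import *
go([.5508,.3155,.18])
```

```text
pos [ 0.5975 -0.2003  0.2113] yaw 18.59 shift [ 0.12   -0.504   0.0287] clock 22.8333
```

Request:
{"method": "step_arm", "body": {
  "rows": [
    {"wx": 0,"wy": 0,"wz": 0,"x": 0.0086,"y": -0.036,"z": 0,"hand": 0},
    {"wx": 0,"wy": 0,"wz": 0,"x": 0.0086,"y": -0.036,"z": 0,"hand": 0},
    {"wx": 0,"wy": 0,"wz": 0,"x": 0.0086,"y": -0.036,"z": 0,"hand": 0},
    {"wx": 0,"wy": 0,"wz": 0,"x": 0.0086,"y": -0.036,"z": 0,"hand": 0},
    {"wx": 0,"wy": 0,"wz": 0,"x": 0.0086,"y": -0.036,"z": 0,"hand": 0},
    {"wx": 0,"wy": 0,"wz": 0,"x": 0.0086,"y": -0.036,"z": 0,"hand": 0},
    {"wx": 0,"wy": 0,"wz": 0,"x": 0.0086,"y": -0.036,"z": 0,"hand": 0},
    {"wx": 0,"wy": 0,"wz": 0,"x": 0.0086,"y": -0.036,"z": 0,"hand": 0},
    {"wx": 0,"wy": 0,"wz": 0,"x": 0.0086,"y": -0.036,"z": 0,"hand": 0},
    {"wx": 0,"wy": 0,"wz": 0,"x": 0.0086,"y": -0.036,"z": 0,"hand": 0},
    {"wx": 0,"wy": 0,"wz": 0,"x": 0.0086,"y": -0.036,"z": 0,"hand": 0},
    {"wx": 0,"wy": 0,"wz": 0,"x": 0.0086,"y": -0.036,"z": 0,"hand": 0},
    {"wx": 0,"wy": 0,"wz": 0,"x": 0.0086,"y": -0.036,"z": 0,"hand": 0},
    {"wx": 0,"wy": 0,"wz": 0,"x": 0.0086,"y": -0.036,"z": 0,"hand": 0},
    {"wx": 0,"wy": 0,"wz": 0,"x": 0,"y": 0,"z": 0,"hand": 0},
    {"wx": 0,"wy": 0,"wz": 0,"x": 0,"y": 0,"z": 0,"hand": 0}
  ]
}}

```text
clock: 24.17
eef_pos: [0.5478, 0.319, 0.2055]
tcp_rot: [0.0, 0.987, 0.163, 0.0]
force: [0.3, -0.5, -0.7]
gripper_width: -0.0
gripper_force: 0.0
```

Run:
```python
from h import *
go([.5508,.3155,.092])
c=read_camera('top');P=cloud(c)
R=P[180:275,280:360].reshape(-1,3)
a=np.radians(18.4);d=R[:,:2]-[.5255,-.2215];u=d@[np.cos(a),np.sin(a)];v=d@[-np.sin(a),np.cos(a)];z=R[:,2]
for n,lo,hi,zl,zh in(("jar",-.1,-.026,.09,.11),("tin",-.024,.042,.095,.115),("cup",.035,.115,.085,.105)):
    g=(u>lo)&(u<hi)&(abs(v)<.05)&(z>zl)&(z<zh);print(n,g.sum(),np.percentile(u[g],[2,98]).round(4),np.percentile(v[g],[2,98]).round(4),np.percentile(z[g],[5,50,95]).round(4))
I=np.vstack([c["color"][160:290,270:370]]);s=read_camera("scene")["color"][190:290,130:270]
cv2.imwrite("pics/g5.png",np.hstack([cv2.resize(I,(385,500)),cv2.resize(s,(400,500)) ])[:,:,::-1])
```

```text
pos [0.5478 0.319  0.2055] yaw 18.82 shift [0.0016 0.0043 0.1135] clock 24.1667
jar 324 [-0.0867 -0.0355] [-0.026  0.026] [0.096  0.1011 0.1053]
tin 356 [-0.018   0.0337] [-0.0246  0.0273] [0.0993 0.1047 0.1097]
cup 103 [0.041  0.1008] [-0.0308  0.0301] [0.0881 0.0945 0.0987]
```

View pics/g5.png

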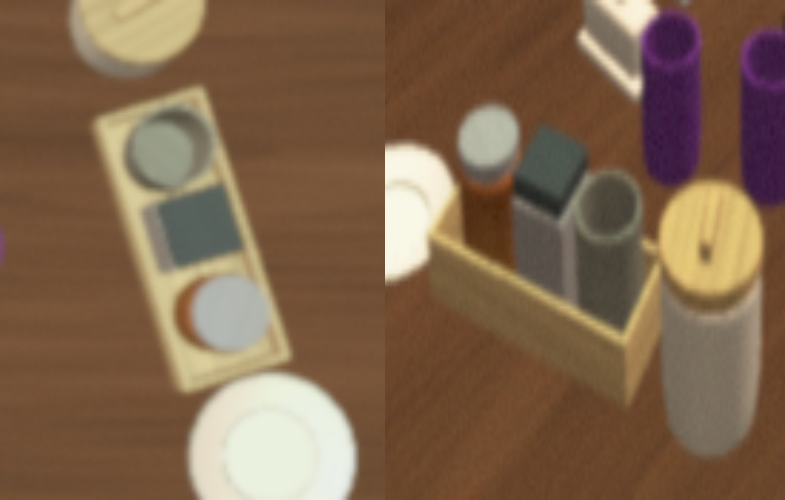

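All three stand on the caddy floor: cup (170,150), tin (195,225) and jar (230,312), with tops at 0.095, 0.105 and 0.101 m as expected. Now press the button.

Request:
{"method": "step_arm", "body": {
  "rows": [
    {"wx": 0,"wy": 0,"wz": 0,"x": 0.0015,"y": 0.003,"z": 0.03,"hand": 0},
    {"wx": 0,"wy": 0,"wz": 0,"x": 0,"y": 0,"z": 0.03,"hand": 0},
    {"wx": 0,"wy": 0,"wz": 0,"x": 0,"y": 0,"z": 0.025,"hand": 0},
    {"wx": 0,"wy": 0,"wz": 0,"x": 0,"y": 0,"z": 0.015,"hand": 0},
    {"wx": 0,"wy": 0,"wz": 0,"x": 0,"y": 0,"z": 0.008,"hand": 0},
    {"wx": 0,"wy": 0,"wz": 0,"x": 0,"y": 0,"z": 0.005,"hand": 0},
    {"wx": 0,"wy": 0,"wz": 0,"x": 0,"y": 0,"z": 0.003,"hand": 0},
    {"wx": 0,"wy": 0,"wz": 0,"x": 0,"y": 0,"z": 0.003,"hand": 0},
    {"wx": 0,"wy": 0,"wz": 0,"x": 0,"y": 0,"z": 0.002,"hand": 0},
    {"wx": 0,"wy": 0,"wz": 0,"x": 0,"y": 0,"z": 0,"hand": 0}
  ]
}}

```text
clock: 25.1
eef_pos: [0.5513, 0.3147, 0.0849]
tcp_rot: [-0.0, 0.987, 0.161, 0.001]
force: [0.1, -0.8, 0.7]
gripper_width: -0.0001
gripper_force: 0.0
```

```bash
cat > lev.py <<'E'
from h import *
P=cloud(read_camera("scene")).reshape(-1,3)
b=P[(P[:,1]>.12)&(P[:,1]<.235)&(P[:,0]>.44)&(P[:,0]<.64)&(P[:,2]>.015)]
up=b[b[:,2]>.12];print("up pts",len(up),up.mean(0) if len(up) else "")
dn=b[(b[:,0]<.53)&(b[:,2]<.11)];print("down pts",len(dn),np.percentile(dn,[2,50,98],axis=0).round(4) if len(dn) else "")
go([.4953,.177,.044])
E
python3 lev.py
```

```text
up pts 623 [0.48822846 0.21899926 0.43419513]
down pts 0 
pos [0.5513 0.3148 0.085 ] yaw 18.59 shift [-0.097   0.1128  0.0409] clock 25.15
```

Request:
{"method": "step_arm", "body": {
  "rows": [
    {"wx": 0,"wy": 0,"wz": 0,"x": 0,"y": 0,"z": 0.002,"hand": 0},
    {"wx": 0,"wy": 0,"wz": 0,"x": 0,"y": 0,"z": 0.002,"hand": 0},
    {"wx": 0,"wy": 0,"wz": 0,"x": 0,"y": 0,"z": 0,"hand": 0}
  ]
}}

```text
clock: 25.4
eef_pos: [0.5506, 0.3147, 0.0801]
tcp_rot: [0.0, 0.987, 0.162, -0.0]
force: [0.5, -0.0, 0.5]
gripper_width: -0.0002
gripper_force: 0.0
```

Request:
{"method": "step_arm", "body": {
  "rows": [
    {"wx": 0,"wy": 0,"wz": 0,"x": 0,"y": 0,"z": 0.002,"hand": 0},
    {"wx": 0,"wy": 0,"wz": 0,"x": 0,"y": 0,"z": 0.002,"hand": 0},
    {"wx": 0,"wy": 0,"wz": 0,"x": 0,"y": 0,"z": 0,"hand": 0}
  ]
}}

```text
clock: 25.65
eef_pos: [0.5505, 0.3145, 0.0758]
tcp_rot: [0.0, 0.987, 0.162, -0.0]
force: [-0.1, 0.7, -0.7]
gripper_width: 0.0
gripper_force: 0.0
```

Run:
```python
from h import *
w=read_camera("wrist")
s=read_camera("scene")["color"][130:215,250:350]
cv2.imwrite("pics/g6.png",np.hstack([cv2.resize(w["color"],(400,300)),cv2.resize(s,(353,300))])[:,:,::-1])
```

```text
(no output)
```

View pics/g6.png

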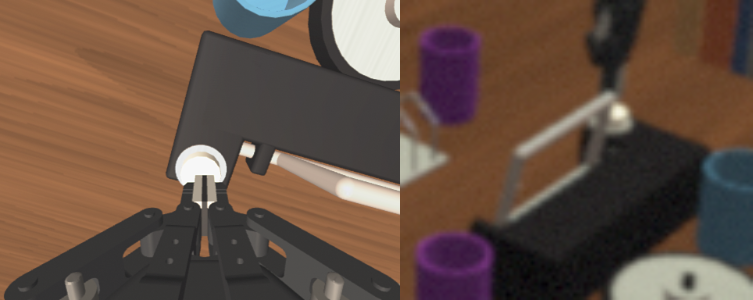

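The wrist view shows the shut tips at (205,180), just in front of the button centre at (203,165). The lever is still up, with its bar at right (560,120). I'll measure the fingertip position from the wrist depth.

Run:
```python
from h import *
w=read_camera("wrist");P=cloud(w);s=512/400
for uv in((205,172),(205,178),(205,183),(198,183),(212,183),(205,195),(203,155),(190,165),(203,150),(203,147),(183,165)):
    u,v=int(uv[0]*s),int(uv[1]*s);print(uv,P[v,u].round(4),w["color"][v,u])
q=P[180:260,220:300].reshape(-1,3);q=q[(abs(q[:,0]-.55)<.03)&(abs(q[:,1]-.315)<.03)]
for lo in np.arange(.07,.13,.005):
    k=q[(q[:,2]>=lo)&(q[:,2]<lo+.005)];print(round(lo,3),len(k),k.mean(0).round(4) if len(k) else "")
print(get_state()["eef_pos"],get_state()["force"])
```

```text
(205, 172) [0.5535 0.3154 0.0884] [247 247 247]
(205, 178) [0.5604 0.3177 0.1133] [48 45 44]
(205, 183) [0.5603 0.3177 0.1209] [49 47 45]
(198, 183) [0.5589 0.3219 0.1208] [172 161 145]
(212, 183) [0.5612 0.3134 0.1198] [173 161 146]
(205, 195) [0.5604 0.3178 0.1354] [49 46 46]
(203, 155) [0.5651 0.3211 0.0848] [221 207 180]
(190, 165) [0.5562 0.3281 0.0902] [247 247 247]
(203, 150) [0.5662 0.3216 0.0771] [234 235 235]
(203, 147) [0.5688 0.3225 0.0776] [235 236 235]
(183, 165) [0.5528 0.333  0.0863] [246 243 229]
0.07 887 [0.5614 0.3162 0.0744]
0.075 1665 [0.5609 0.3193 0.0764]
0.08 123 [0.5624 0.3217 0.0825]
0.085 1224 [0.5552 0.32   0.0886]
0.09 50 [0.5547 0.3204 0.0902]
0.095 0 
0.1 0 
0.105 26 [0.5601 0.3179 0.1092]
0.11 183 [0.5588 0.3173 0.1128]
0.115 232 [0.5582 0.3174 0.1176]
0.12 280 [0.5581 0.3173 0.1225]
0.125 292 [0.5584 0.3171 0.1276]
[0.55084038 0.31463738 0.07621544] [-0.85096315  0.09818453  0.24806391]
```

The true fingertips are about 31 mm above the reported TCP: the tip bottom reads 0.108 while the TCP reads 0.076, and the button top correctly reads 0.089. That also explains the earlier high grips. Keep pressing with that offset.

Request:
{"method": "step_arm", "body": {
  "rows": [
    {"wx": 0,"wy": 0,"wz": 0,"x": 0.0015,"y": -0.0045,"z": 0.006,"hand": 0},
    {"wx": 0,"wy": 0,"wz": 0,"x": 0,"y": 0,"z": 0.006,"hand": 0},
    {"wx": 0,"wy": 0,"wz": 0,"x": 0,"y": 0,"z": 0.004,"hand": 0},
    {"wx": 0,"wy": 0,"wz": 0,"x": 0,"y": 0,"z": 0.002,"hand": 0},
    {"wx": 0,"wy": 0,"wz": 0,"x": 0,"y": 0,"z": 0,"hand": 0}
  ]
}}

```text
clock: 26.22
eef_pos: [0.5506, 0.3197, 0.0578]
tcp_rot: [-0.0, 0.987, 0.161, -0.0]
force: [-0.4, 0.6, 3.1]
gripper_width: -0.0001
gripper_force: 1.2
```

Request:
{"method": "step_arm", "body": {
  "rows": [
    {"wx": 0,"wy": 0,"wz": 0,"x": 0,"y": 0,"z": 0.0015,"hand": 0},
    {"wx": 0,"wy": 0,"wz": 0,"x": 0,"y": 0,"z": 0.001,"hand": 0},
    {"wx": 0,"wy": 0,"wz": 0,"x": 0,"y": 0,"z": 0,"hand": 0},
    {"wx": 0,"wy": 0,"wz": 0,"x": 0,"y": 0,"z": 0,"hand": 0}
  ]
}}

```text
clock: 26.55
eef_pos: [0.5506, 0.3196, 0.056]
tcp_rot: [-0.0, 0.987, 0.161, -0.0]
force: [-1.8, 2.5, 2.7]
gripper_width: -0.0002
gripper_force: 1.6
```

```bash
python3 lev.py;python3 lev.py
```

```text
up pts 459 [0.48505743 0.21795924 0.40384759]
down pts 0 
pos [0.5506 0.3196 0.056 ] yaw 18.58 shift [-0.0979  0.1176  0.012 ] clock 26.6
up pts 473 [0.48366553 0.21861342 0.40795351]
down pts 0 
pos [0.5506 0.3196 0.056 ] yaw 18.58 shift [-0.0979  0.1175  0.0119] clock 26.65
```

```bash
sed -i 's/(P\[:,2\]>.015)\]/(P[:,2]>.015)\&(P[:,2]<.17)]/' lev.py; python3 lev.py; python3 -c "
from h import *
P=cloud(read_camera('scene')).reshape(-1,3);b=P[(P[:,1]>.13)&(P[:,1]<.225)&(P[:,0]>.44)&(P[:,0]<.61)&(P[:,2]>.02)&(P[:,2]<.17)]
h=np.c_[np.round(b[:,0],2),np.round(b[:,2],2)];k,n=np.unique(h,axis=0,return_counts=True);print([(*a,c) for a,c in zip(k.tolist(),n.tolist()) if c>3]);print(get_state()['force'])"
```

```text
up pts 95 [0.56567583 0.17604473 0.14681346]
down pts 0 
pos [0.5507 0.3196 0.056 ] yaw 18.59 shift [-0.0979  0.1175  0.012 ] clock 26.7
[(0.55, 0.14, 6), (0.55, 0.15, 16), (0.56, 0.14, 33), (0.56, 0.15, 22), (0.58, 0.06, 8), (0.58, 0.07, 19), (0.59, 0.07, 13), (0.59, 0.08, 5), (0.6, 0.07, 22), (0.6, 0.08, 24), (0.61, 0.07, 12), (0.61, 0.08, 13)]
[-1.56889085  1.24008333  2.87738873]
```

The lever has tripped and its bar is at x≈0.56, but it rests against the gripper. Lift straight up so it can fall.

Request:
{"method": "step_arm", "body": {
  "rows": [
    {"wx": 0,"wy": 0,"wz": 0,"x": 0,"y": 0,"z": -0.015,"hand": 0},
    {"wx": 0,"wy": 0,"wz": 0,"x": 0,"y": 0,"z": -0.03,"hand": 0},
    {"wx": 0,"wy": 0,"wz": 0,"x": 0,"y": 0,"z": -0.03,"hand": 0},
    {"wx": 0,"wy": 0,"wz": 0,"x": 0,"y": 0,"z": -0.03,"hand": 0},
    {"wx": 0,"wy": 0,"wz": 0,"x": 0,"y": 0,"z": -0.03,"hand": 0},
    {"wx": 0,"wy": 0,"wz": 0,"x": 0,"y": 0,"z": 0,"hand": 0},
    {"wx": 0,"wy": 0,"wz": 0,"x": 0,"y": 0,"z": 0,"hand": 0},
    {"wx": 0,"wy": 0,"wz": 0,"x": 0,"y": 0,"z": 0,"hand": 0}
  ]
}}

```text
clock: 27.42
eef_pos: [0.5505, 0.3187, 0.19]
tcp_rot: [0.0, 0.987, 0.161, -0.001]
force: [0.0, -0.3, -0.7]
gripper_width: 0.0
gripper_force: 0.0
```

```bash
python3 lev.py
```

```text
up pts 0 
down pts 89 [[0.4912 0.1225 0.042 ]
 [0.4995 0.1761 0.0483]
 [0.5046 0.2326 0.0542]]
pos [0.5499 0.3186 0.1892] yaw 18.58 shift [-0.0965  0.1167  0.1456] clock 27.4667
```

The lever has dropped all the way: its bar is at about (0.496, 0.178, 0.045), against 0.0448 expected. Turn the gripper so the fingers straddle the bar.

Request:
{"method": "step_arm", "body": {
  "rows": [
    {"wx": 0,"wy": 0,"wz": -6.58,"x": 0,"y": 0,"z": 0,"hand": 0.45},
    {"wx": 0,"wy": 0,"wz": -6.58,"x": 0,"y": 0,"z": 0,"hand": 0.45},
    {"wx": 0,"wy": 0,"wz": -6.58,"x": 0,"y": 0,"z": 0,"hand": 0.45},
    {"wx": 0,"wy": 0,"wz": -6.58,"x": 0,"y": 0,"z": 0,"hand": 0.45},
    {"wx": 0,"wy": 0,"wz": -6.58,"x": 0,"y": 0,"z": 0,"hand": 0.45},
    {"wx": 0,"wy": 0,"wz": -6.58,"x": 0,"y": 0,"z": 0,"hand": 0.45},
    {"wx": 0,"wy": 0,"wz": -6.58,"x": 0,"y": 0,"z": 0,"hand": 0.45},
    {"wx": 0,"wy": 0,"wz": -6.58,"x": 0,"y": 0,"z": 0,"hand": 0.45},
    {"wx": 0,"wy": 0,"wz": -6.58,"x": 0,"y": 0,"z": 0,"hand": 0.45},
    {"wx": 0,"wy": 0,"wz": -6.58,"x": 0,"y": 0,"z": 0,"hand": 0.45},
    {"wx": 0,"wy": 0,"wz": -6.58,"x": 0,"y": 0,"z": 0,"hand": 0.45},
    {"wx": 0,"wy": 0,"wz": 0,"x": -0.035,"y": -0.0144,"z": 0,"hand": 0.45},
    {"wx": 0,"wy": 0,"wz": 0,"x": -0.035,"y": -0.0144,"z": 0,"hand": 0.45},
    {"wx": 0,"wy": 0,"wz": 0,"x": -0.035,"y": -0.0144,"z": 0,"hand": 0.45},
    {"wx": 0,"wy": 0,"wz": 0,"x": -0.035,"y": -0.0144,"z": 0,"hand": 0.45},
    {"wx": 0,"wy": 0,"wz": 0,"x": 0,"y": 0,"z": 0.03,"hand": 0.45},
    {"wx": 0,"wy": 0,"wz": 0,"x": 0,"y": 0,"z": 0.03,"hand": 0.45},
    {"wx": 0,"wy": 0,"wz": 0,"x": 0,"y": 0,"z": 0.03,"hand": 0.45},
    {"wx": 0,"wy": 0,"wz": 0,"x": 0,"y": 0,"z": 0,"hand": 0.45},
    {"wx": 0,"wy": 0,"wz": 0,"x": 0,"y": 0,"z": 0,"hand": 0.45}
  ]
}}

```text
clock: 29.13
eef_pos: [0.4934, 0.1779, 0.0986]
tcp_rot: [-0.002, 0.701, 0.713, -0.003]
force: [-0.7, 0.1, 1.1]
gripper_width: 0.0384
gripper_force: 0.0
```

Run:
```python
from h import *
go([.495,.178,.003]);print(get_state()["gripper_width"])
w=read_camera("wrist");P=cloud(w)
m=(P[...,2]>.04)&(P[...,2]<.055)&(P[...,1]>.125)&(P[...,1]<.235)&(P[...,0]>.46)&(P[...,0]<.525);q=P[m]
print("bar",len(q),np.percentile(q,[2,50,98],axis=0).round(4).tolist())
f=P[(P[...,2]>.06)&(P[...,2]<.19)&(abs(P[...,0]-.495)<.06)&(abs(P[...,1]-.178)<.03)]
print("tip low",np.percentile(f[:,2],[.2,1,3]), len(f))
cv2.imwrite("pics/g7.png",w["color"][:,:,::-1])
```

```text
pos [0.4934 0.1779 0.0986] yaw 90.96 shift [0.0002 0.0022 0.0955] clock 29.1333
0.03836347107255318
bar 1902 [[0.4872, 0.1275, 0.0457], [0.494, 0.1858, 0.0499], [0.5007, 0.2333, 0.0517]]
tip low [0.13057281 0.1336627  0.13834136] 12105
```

View pics/g7.png

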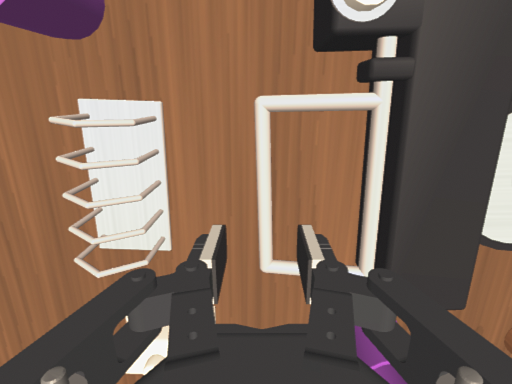

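The fingers straddle the bar, which runs at column 265 between the pads at 215 and 310. Descend and pinch.

Request:
{"method": "step_arm", "body": {
  "rows": [
    {"wx": 0,"wy": 0,"wz": 0,"x": 0,"y": 0.001,"z": 0.03,"hand": 0.45},
    {"wx": 0,"wy": 0,"wz": 0,"x": 0,"y": 0,"z": 0.03,"hand": 0.45},
    {"wx": 0,"wy": 0,"wz": 0,"x": 0,"y": 0,"z": 0.02,"hand": 0.45},
    {"wx": 0,"wy": 0,"wz": 0,"x": 0,"y": 0,"z": 0.012,"hand": 0.45},
    {"wx": 0,"wy": 0,"wz": 0,"x": 0,"y": 0,"z": 0.005,"hand": 0.45},
    {"wx": 0,"wy": 0,"wz": 0,"x": 0,"y": 0,"z": 0,"hand": 0.45},
    {"wx": 0,"wy": 0,"wz": 0,"x": 0,"y": 0,"z": 0,"hand": 0},
    {"wx": 0,"wy": 0,"wz": 0,"x": 0,"y": 0,"z": 0,"hand": 0},
    {"wx": 0,"wy": 0,"wz": 0,"x": 0,"y": 0,"z": 0,"hand": 0},
    {"wx": 0,"wy": 0,"wz": 0,"x": 0,"y": 0,"z": 0,"hand": 0}
  ]
}}

```text
clock: 30.02
eef_pos: [0.495, 0.1786, 0.0053]
tcp_rot: [-0.001, 0.701, 0.714, -0.001]
force: [-4.1, 1.3, 4.3]
gripper_width: 0.0095
gripper_force: 58.5
```

Pinched (9.5 mm reading, about a 12 mm bar). Follow the arc.

Request:
{"method": "step_arm", "body": {
  "rows": [
    {"wx": 0,"wy": 0,"wz": 0,"x": 0,"y": -0.0012,"z": -0.0103,"hand": 0},
    {"wx": 0,"wy": 0,"wz": 0,"x": 0,"y": 0,"z": -0.0104,"hand": 0},
    {"wx": 0,"wy": 0,"wz": 0,"x": 0,"y": 0.0013,"z": -0.0103,"hand": 0},
    {"wx": 0,"wy": 0,"wz": 0,"x": 0,"y": 0.0025,"z": -0.01,"hand": 0},
    {"wx": 0,"wy": 0,"wz": 0,"x": 0,"y": 0.0037,"z": -0.0097,"hand": 0},
    {"wx": 0,"wy": 0,"wz": 0,"x": 0,"y": 0.0049,"z": -0.0091,"hand": 0},
    {"wx": 0,"wy": 0,"wz": 0,"x": 0,"y": 0.006,"z": -0.0085,"hand": 0},
    {"wx": 0,"wy": 0,"wz": 0,"x": 0,"y": 0.0069,"z": -0.0077,"hand": 0},
    {"wx": 0,"wy": 0,"wz": 0,"x": 0,"y": 0.0078,"z": -0.0068,"hand": 0},
    {"wx": 0,"wy": 0,"wz": 0,"x": 0,"y": 0.0086,"z": -0.0058,"hand": 0},
    {"wx": 0,"wy": 0,"wz": 0,"x": 0,"y": 0.0092,"z": -0.0047,"hand": 0},
    {"wx": 0,"wy": 0,"wz": 0,"x": 0,"y": 0.0097,"z": -0.0035,"hand": 0},
    {"wx": 0,"wy": 0,"wz": 0,"x": 0,"y": 0.0101,"z": -0.0023,"hand": 0},
    {"wx": 0,"wy": 0,"wz": 0,"x": 0,"y": 0.0103,"z": -0.0011,"hand": 0},
    {"wx": 0,"wy": 0,"wz": 0,"x": 0,"y": 0.0103,"z": 0.0002,"hand": 0},
    {"wx": 0,"wy": 0,"wz": 0,"x": 0,"y": 0.0103,"z": 0.0014,"hand": 0},
    {"wx": 0,"wy": 0,"wz": 0,"x": 0,"y": 0,"z": 0,"hand": 0},
    {"wx": 0,"wy": 0,"wz": 0,"x": 0,"y": 0,"z": 0,"hand": 0}
  ]
}}

```text
clock: 31.52
eef_pos: [0.5955, 0.1826, 0.1061]
tcp_rot: [-0.002, 0.701, 0.713, 0.001]
force: [-6.9, 5.6, 11.1]
gripper_width: 0.0093
gripper_force: 63.8
```

```bash
python3 lev.py
```

```text
up pts 154 [0.60033517 0.17194068 0.15175774]
down pts 0 
pos [0.5956 0.1826 0.1062] yaw 91.01 shift [-0.004  -0.1003  0.0622] clock 31.5667
```

Request:
{"method": "step_arm", "body": {
  "rows": [
    {"wx": 0,"wy": 0,"wz": 0,"x": 0,"y": 0,"z": 0,"hand": 0.45},
    {"wx": 0,"wy": 0,"wz": 0,"x": 0,"y": 0,"z": 0,"hand": 0.45},
    {"wx": 0,"wy": 0,"wz": 0,"x": 0,"y": 0,"z": 0,"hand": 0.45},
    {"wx": 0,"wy": 0,"wz": 0,"x": 0,"y": 0,"z": -0.015,"hand": 0.45},
    {"wx": 0,"wy": 0,"wz": 0,"x": 0,"y": 0,"z": -0.03,"hand": 0.45},
    {"wx": 0,"wy": 0,"wz": 0,"x": 0,"y": 0,"z": -0.03,"hand": 0.45},
    {"wx": 0,"wy": 0,"wz": 0,"x": 0,"y": 0,"z": -0.025,"hand": 0.45},
    {"wx": 0,"wy": 0,"wz": 0,"x": 0,"y": 0,"z": 0,"hand": 0.45},
    {"wx": 0,"wy": 0,"wz": 0,"x": 0,"y": 0,"z": 0,"hand": 0.45},
    {"wx": 0,"wy": 0,"wz": 0,"x": 0,"y": 0,"z": 0,"hand": 0.45}
  ]
}}

```text
clock: 32.4
eef_pos: [0.5967, 0.1797, 0.202]
tcp_rot: [-0.0, 0.701, 0.713, -0.0]
force: [-0.3, -0.4, 0.1]
gripper_width: 0.0385
gripper_force: 0.0
```

```bash
python3 lev.py
python3 - <<'E'
from h import *
D=np.load("scene0.npz")["P"].reshape(-1,3);N=cloud(read_camera("scene")).reshape(-1,3)
for P in(D,N):
    b=P[(P[:,1]>.12)&(P[:,1]<.235)&(P[:,0]>.56)&(P[:,0]<.64)&(P[:,2]>.135)&(P[:,2]<.16)];print("bar",len(b),b.mean(0).round(4))
    b=P[(abs(P[:,1]-.3155)<.02)&(abs(P[:,0]-.5508)<.02)&(P[:,2]>.08)&(P[:,2]<.1)];print("button",len(b),np.percentile(b[:,2],90))
print(get_state()["force"])
E
```

```text
up pts 93 [0.59950924 0.17355267 0.14648765]
down pts 0 
pos [0.5962 0.1797 0.2013] yaw 90.94 shift [-0.001  -0.1006  0.1575] clock 32.45
bar 96 [0.5997 0.1761 0.1467]
button 24 0.09068920949777656
bar 94 [0.5991 0.1762 0.1464]
button 23 0.09088561777602863
[ 0.13175514 -0.38297352  0.12875075]
```

The lever bar and the button match their starting readings, and the robot is clear. Hand in.

```bash
python3 -c "
from h import *
print(workorder.finish_job())"
```

```text
the job is handed in; nothing more can be done
None
```

I handed the job in at 32.5 s, but `finish_job()` returned no verdict: jar, tin and cup stand upright on the caddy floor, and the lever dropped fully and is back at its stop. It first caught on the gripper and fell only when I lifted clear; the cup slipped once and was regrasped.

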